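Unclamp, weigh and cradle a sample bottle

TASK

Slide the vise's jaw all the way back and lift the metal sample bottle out. Stand it upright on the balance's pan and let go of it so that it can be weighed; then take it again and lay it on its side in the cradle, its foot pushed up against the cradle's end stop and its cap at the open end. Set it down gently both times, leave the jaw open and do not disturb the other things on the table.

Things in the scene. Friction and masses are not known exactly. Their poses are not given: they have to be found in the camera images.
- bottle: Plain aluminium sample bottle, round, about 0.3 kg, 118 mm tall; stands in the vise at the start, foot on the vise's bed 20 mm above the table. Origin: centre of its underside (foot); z: along its axis to the cap. Body 50 mm in diameter up to 78 mm, cone shoulder to 86 mm, neck 26 mm in diameter to 98 mm, cap 34 mm in diameter from 98 to 118 mm.
- vise: Vise fixed to the table, bed x -145 to +70 mm, 110 mm wide, 20 mm thick. Origin: at table level under the seat's centre; x: from the sliding to the fixed jaw. Fixed jaw: face at x = +27 mm, top 95 mm above the table. Two low cheeks (top 55 mm above the table) at y = 27 to 37 mm either side of the seat, x 0 to 27 mm.
- jaw (a joint): Travel of the vise's sliding jaw, m: 0 closed, 0.045 fully back, along the vise's -x; takes about 5 N, stays where it is left. Closed, its face is at vise x = -27 mm and its fork (two prongs 107.5 to 115.5 mm above the table, reaching x = +5 mm) lies over the bottle's shoulder either side of the neck: the bottle cannot be lifted until the jaw is back.
- jaw_handle (a point): Middle of the top of the sliding jaw's handle, an upright steel block on the jaw, 16 mm thick along the vise's x, 36 mm wide along its y, standing 50 mm up from the jaw's top (157.5 mm above the table at its top). Axes as the vise's.
- balance: Bench balance fixed to the table, grey housing 190 mm (x) by 140 mm (y), 34 mm high, keys at its -x end. Origin: centre of its underside.
- pan (a point): Centre of the top of the balance's round steel pan, 120 mm in diameter, 45 mm above the table and 25 mm to +x of the balance's origin.
- cradle: Cradle fixed to the table. Origin at table level; x: along the V to the stop plate. Black base x -60 to +70 mm, 90 x 14 mm; two aluminium 90-degree V saddles 18 mm long at x = +30 and -24 mm, 49 mm wide overall, edges 47 mm above the table; dark stop plate at the +x end. The lying bottle's axis is 62 mm above the table, foot at the stop, cap overhanging the open -x end.
- stop (a point): Centre of the stop plate's inner face, where the centre of the bottle's foot belongs: 45 mm along +x from the cradle's origin, 62 mm above the table. The plate is 60 mm wide, top 70 mm above the table, 8 mm thick. Axes as the cradle's.
- measuring_cylinder: Bystander: glass measuring cylinder, 190 mm tall, foot 68 mm in diameter. Origin under its foot.
- jar: Bystander: glass jar with a lid, 68 mm in diameter, 100 mm tall. Origin under it.
- knife: Bystander: yellow utility knife lying flat, 170 x 24 x 14 mm. Origin under its middle.
- spatula: Bystander: spatula lying flat, about 160 mm long.
- beaker: Bystander: glass beaker, 68 mm in diameter, 85 mm tall. Origin under it.
- tub: Bystander: small white tub, 52 mm in diameter, 60 mm tall. Origin under it.
- carton: Bystander: small cardboard box 65 x 120 x 45 mm. Origin under it.
Not all that is in view belongs to the job. Leave any green look-alike of the bottle alone.

How it is judged:
By the outcome, as a careful person would: the job done as asked, in the order asked, and still so for the second after the job is handed in, with the robot touching nothing.
It also fails if it takes over 72 s, if anything falls off the work surface, if the arm or the gripper's body presses on something with over 40 N, if the wrist force passes 120 N, or if a joint passes its speed limit or range.

ROBOT

A 6-joint arm with a two-finger parallel gripper is mounted at the origin on the work surface. World frame = base frame: x ahead of the robot, y to its left, z up, the work surface at z = 0. Lengths are in mm, angles in rad, forces in N, time in s.
With the tool pointing down it reaches from about 300 to 775 mm from the base axis. Payload 14.6 kg.
Tool frame: the origin (TCP) lies between the finger pads; the fingertips stand 22 mm ahead of it and the grasp point (between the pads) lies 3 mm ahead of it (manip.tcp_to_tips is the distance from the TCP to the fingertips, in mm); y points along the fingers, z is the direction in which the jaws open and shut, and the axes are right-handed (so a half turn about y gives the same grasp; the last joint's range is limited). The gripper opens to 94 mm and grips with 3 to 60 N. Pads are 16 mm wide; open, the fingers measure 119 mm over their backs; the gripper's body (75 mm by 177 mm) begins 78 mm behind the grasp point.
Start: joints at [-1.305, 0.3, 1.521, -0, 1.321, -0.067], TCP at [179.673, -519.815, 227.446] pointing down, gripper open.
Joint ranges: [-3.03, 3.03], [-0.79, 2.21], [0.23, 2.52], [-1.04, 4.18], [0, 3.07], [-2.55, 2.55]. Speed limits (rad/s): [2.22, 2.22, 2.57, 3.14, 3.14, 3.14].

INTERFACE

Orientations are given as [roll, pitch, yaw] about the fixed x, y, z axes, in that order (R = Rz(yaw) Ry(pitch) Rx(roll)).
In Python, from cell import manip gives the robot as it stands.
- The arm moves only by the shell command python3 -m jog 'ROWS' [OPENING] [FORCE]. ROWS is JSON, one flat list of numbers, 6 for each row, row after row: the shift along the tool's x, y, z in mm, then the turn, a rotation vector about the tool's x, y, z in degrees. A call has 1 to 10 rows; each row is the pose to reach, as a shift and turn from the pose commanded when the call began, along the tool's axes at that moment; what a row does not reach only later rows make up. A row lasts 1/12 s, in which the tool goes at most 41.7 mm and 7.16 degrees, less where a joint would pass 70% of its speed; a pose out of reach is approached as far as the arm can. A call with a gripper value outside its range is refused whole. OPENING is the finger opening in mm, from 0 to 94, set as the call begins (- or left out, the last holds). The fingers move at their own pace and stop on an object; FORCE is the grip in N (left out, the last holds). Time passes only in rows, so rows that repeat a pose let the fingers close. It gives the time, the measured TCP pose, the force and the opening at its end, in the units of the state.
- manip.read_state(): the state, without advancing time (a new reading comes with each control period).
- manip.camera(name): name is "side" or "top"; returns a dict with "img" (480x640x3 uint8, red, green, blue), "intrinsics" (3x3 intrinsics, pixels), "origin" and "orientation" of the camera in the world. Camera axes: x right, y down, z forward; pixel columns grow to the right and rows downward; lengths in mm; the calibration is good to about 2 mm. A picture is of the moment at which its call begins. There is no depth.
- manip.sign_off(): hands the job in, once; it reports no verdict.
Trained networks look in a picture, given as the dict that the camera call returned (one of the last four; its "shot" number tells which), for a name from the list of things; names that differ only in an ending like _2 or _b are one class to them, and where a whole thing is asked for, a point or a joint stands for the part that bears it (a point fixed in the world has none). Each returns a list of dicts, best first, with "score" (0 to 1); they miss things now and then, are a little off and sometimes report something else, mostly with a low value. They report only what shows in the picture. A call takes as long as a camera call. They do not tell look-alikes from the thing itself.
- manip.masks_of(thing, picture): "pixels" (480x640 bool, what is visible of it) and "xy" ([column, row] in pixels, amid what is visible of it).
- manip.tip_of(thing, picture): "xy" ([column, row] in pixels: a listed point, or the origin of a listed thing).
The state is a dict: "clock": time; "joints": joint angles; "qd": joint speeds; "effort": joint torques, N m; "eef_pos": TCP position; "eef_rot": TCP orientation; "wrist_force": force on the tool from outside, world axes, zero at the start; "moment": the same for the moment, N m; "finger_gap": finger opening in mm.
Only numpy, scipy, OpenCV 4.12 (cv2) and the standard library are available. Lean on these libraries where they do the work, as an engineer would, in place of code of your own. Each camera call takes 0.05 s, during which the arm holds its last target.

## Working session

There is one attempt and no reset: what is moved stays moved. The work goes in short steps, Python scripts to look and compute and a shell command to move; the robot and the scene stay as the last step left them, time stands still between calls to the robot, and variables do not carry over. Pictures are saved under pics/ and viewed, and the job is handed in when it is done.

```bash
ls; mkdir -p pics; cat > h.py <<'E'
import numpy as np, cv2
from cell import manip
from scipy.spatial.transform import Rotation as R
def save(c,n): cv2.imwrite(f'pics/{n}.png',cv2.cvtColor(c['img'],cv2.COLOR_RGB2BGR))
def Rc(c):
    o=np.array(c['orientation'],float)
    return o if o.shape==(3,3) else R.from_euler('xyz',o).as_matrix()
def ray(c,xy):
    K=np.array(c['intrinsics']); d=np.linalg.inv(K)@[xy[0],xy[1],1]
    d=Rc(c)@d; return np.array(c['origin'],float),d/np.linalg.norm(d)
def atz(c,xy,z):
    o,d=ray(c,xy); return o+d*(z-o[2])/d[2]
def proj(c,p):
    q=np.array(c['intrinsics'])@(Rc(c).T@(np.array(p,float)-np.array(c['origin']))); return q[:2]/q[2]
def tri(obs):
    A=np.zeros((3,3));b=np.zeros(3);L=[]
    for c,xy in obs:
        o,d=ray(c,xy);P=np.eye(3)-np.outer(d,d);A+=P;b+=P@o;L.append(P)
    x=np.linalg.solve(A,b); return x,[np.linalg.norm(P@(x-ray(c,xy)[0])) for P,(c,xy) in zip(L,obs)]
E
python3 - <<'E'
from h import *
print(manip.read_state())
for n in ['side','top']:
    c=manip.camera(n); save(c,n+'0'); print(n,c['intrinsics'],c['origin'],c['orientation'],c['shot'])
    for t in ['bottle','vise','jaw_handle','balance','pan','cradle','stop']:
        print(t,'tip',[(np.round(r['xy'],1).tolist(),round(r['score'],2)) for r in manip.tip_of(t,c)][:3],'mask',[(np.round(r['xy'],1).tolist(),round(r['score'],2)) for r in manip.masks_of(t,c)][:3])
E
```

```text
pics
{'clock': 0.0, 'joints': array([-1.30460464e+00,  3.00460106e-01,  1.52158400e+00, -2.81982055e-05,
        1.32071403e+00, -6.66322297e-02]), 'qd': array([-6.36563479e-04,  5.15322405e-04, -1.93572632e-04,  2.96386727e-08,
       -6.84991131e-04,  8.93686430e-05]), 'effort': array([-2.93647263e-04, -5.31805909e+01, -3.52738488e+01,  7.08143204e-02,
        2.44514766e-02, -1.13361550e-04]), 'eef_pos': array([ 179.60230924, -519.59205404,  226.89111711]), 'eef_rot': array([-1.57196105e+00,  5.03492395e-05, -2.80876177e+00]), 'wrist_force': array([-0.39409837,  0.49533882, -0.12111407]), 'moment': array([ 0.03543648,  0.01781842, -0.01934629]), 'finger_gap': 94.35716870370945}
side [[436.51066262   0.         317.24403169]
 [  0.         436.51066262 234.98841979]
 [  0.           0.           1.        ]] [297.24276325 572.13443994 691.07276678] [-2.2555286   0.01600323 -2.65730117] 1
bottle tip [([390.3, 216.6], 0.71), ([326.2, 243.9], 0.68)] mask [([422.8, 175.2], 0.87), ([381.8, 164.7], 0.84), ([323.9, 229.7], 0.63)]
vise tip [([386.6, 228.5], 0.87)] mask [([404.7, 222.8], 0.
[... 611 characters left out ...]
2e-03 -1.56322599e+00] 2
bottle tip [([358.9, 232.5], 0.89), ([473.3, 292.4], 0.59), ([468.5, 249.1], 0.55)] mask [([476.4, 293.3], 0.87), ([471.6, 245.8], 0.81), ([426.9, 270.6], 0.72)]
vise tip [([413.9, 275.2], 0.89)] mask [([413.5, 294.8], 0.96)]
jaw_handle tip [([426.0, 300.9], 0.65)] mask [([419.1, 292.5], 0.59), ([288.7, 277.1], 0.34)]
balance tip [([173.9, 278.0], 0.93), ([422.6, 204.0], 0.17)] mask [([171.3, 278.1], 0.74)]
pan tip [([168.3, 265.4], 0.69)] mask [([167.9, 276.6], 0.86), ([351.2, 184.5], 0.71)]
cradle tip [([290.4, 278.7], 0.94), ([284.1, 259.1], 0.17)] mask [([289.1, 278.2], 0.83), ([296.9, 178.4], 0.49)]
stop tip [([286.4, 258.0], 0.74)] mask [([290.9, 277.7], 0.63)]
```

View pics/side0.png

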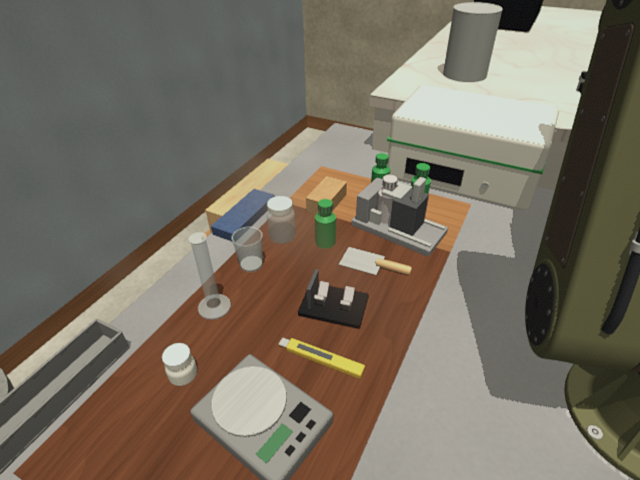

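View pics/top0.png

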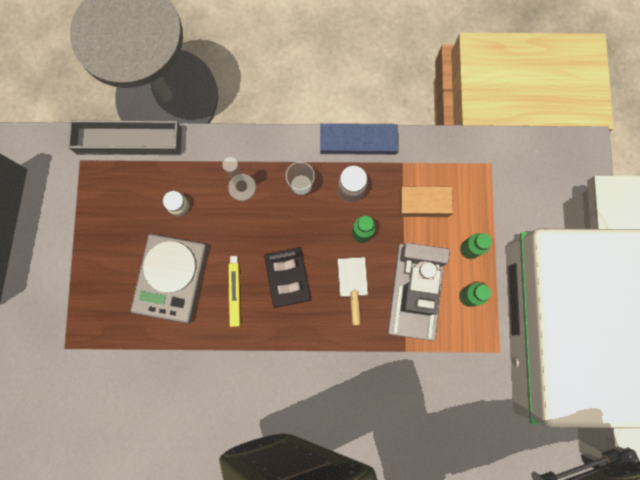

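```bash
python3 - <<'E'
import cv2,numpy as np
a=cv2.imread('pics/side0.png');b=cv2.imread('pics/top0.png')
def up(i,x,y,w,h,s): return cv2.resize(i[y:y+h,x:x+w],None,fx=s,fy=s,interpolation=cv2.INTER_CUBIC)
l=up(a,340,150,120,110,3.3); r=up(b,375,225,120,110,3.3)
l2=up(a,280,260,100,75,4)[:237]; 
cv2.imwrite('pics/c1.png',np.hstack([l,r]))
cv2.imwrite('pics/c2.png',np.hstack([up(a,285,255,100,80,3.9),up(b,240,235,100,80,3.9)]))
cv2.imwrite('pics/c3.png',np.hstack([up(a,185,345,160,130,2.5),up(b,110,220,160,130,2.5)]))
E
```

```text
(no output)
```

View pics/c1.png

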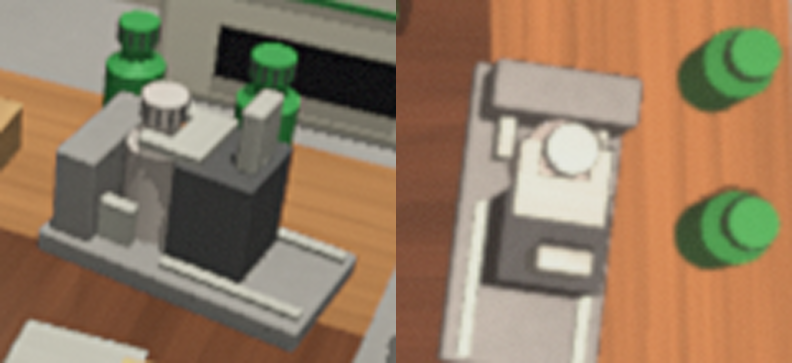

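View pics/c2.png

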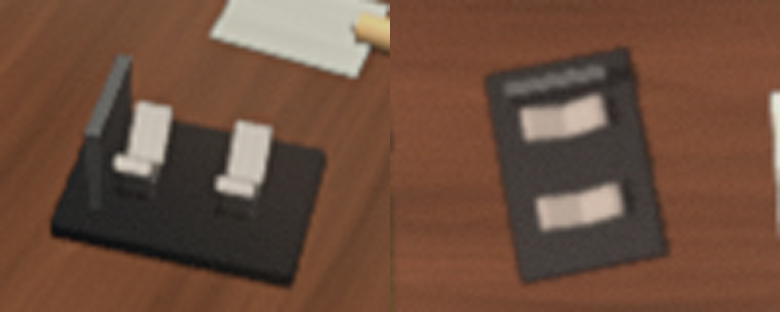

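View pics/c3.png

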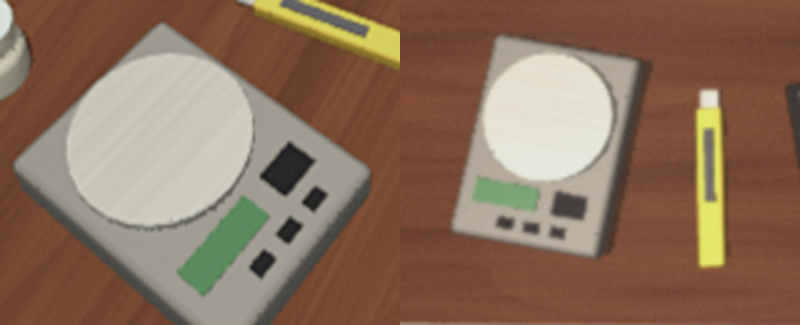

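```bash
python3 - <<'E'
import cv2,numpy as np
a=cv2.imread('pics/side0.png');b=cv2.imread('pics/top0.png')
def up(i,x,y,w,h,s): return cv2.resize(i[y:y+h,x:x+w],None,fx=s,fy=s,interpolation=cv2.INTER_CUBIC)
cv2.imwrite('pics/c4.png',up(a,345,165,110,90,7))
cv2.imwrite('pics/c5.png',up(b,380,235,80,110,5.4))
E
cat > fit.py <<'E'
from h import *
from scipy.optimize import least_squares
import pickle
# frozen calibrations
def cams():
    return {'side':dict(intrinsics=[[436.51066262,0,317.24403169],[0,436.51066262,234.98841979],[0,0,1]],origin=[297.24276325,572.13443994,691.07276678],orientation=[-2.2555286,0.01600323,-2.65730117]),
    'top':dict(intrinsics=[[561.95775695,0,319.53103597],[0,561.95775695,242.51602899],[0,0,1]],origin=[420.34038579,-60.58365447,1339.56064761],orientation=[-2.97408521,1.56258742e-03,-1.56322599])}
C=cams()
def fit(obs,x0,names=('side','top'),freez=True):
    def T(p,q): c,s=np.cos(p[2]),np.sin(p[2]); return [p[0]+c*q[0]-s*q[1],p[1]+s*q[0]+c*q[1],q[2]+(p[3] if freez else 0)]
    def f(p): 
        return np.concatenate([proj(C[n],T(p,q))-np.array(uv) for n,q,uv in obs if n in names])
    r=least_squares(f,x0,loss='soft_l1',x_scale=[10,10,.1,10]); return r.x,f(r.x).reshape(-1,2)
E
cat > f1.py <<'E'
from fit import *
def S(o,s,u,p0=0): return [(u[0]-p0)/s+o[0],u[1]/s+o[1]]
cr=[('top',q,S((240,235),3.9,u,390)) for q,u in [((70,45,14),(487,77)),((70,-45,14),(628,50)),((-60,-45,14),(667,254)),((-60,45,14),(522,282))]]
cr+=[('side',q,S((285,255),3.9,u)) for q,u in [((70,45,14),(55,222)),((-60,45,14),(290,272)),((-60,-45,14),(325,155))]]
ba=[('top',q,S((110,220),2.5,u,400)) for q,u in [((95,70,34),(497,37)),((95,-70,34),(642,62)),((-95,-70,34),(597,256)),((-95,70,34),(453,231)),((25,0,45),(548,117))]]
ba+=[('side',q,S((185,345),2.5,u)) for q,u in [((95,-70,34),(163,22)),((95,70,34),(15,163)),((-95,-70,34),(370,173)),((25,0,45),(160,140))]]
for nm,o,x0 in [('cradle',cr,[350,10,0,0]),('balance',ba,[400,260,0,0])]:
  for ns in [('side','top'),('side',),('top',)]:
    for fz in ([True,False] if len(ns)==2 else [False]):
      p,r=fit(o,x0,ns,fz); print(nm,ns,fz,np.round(p,3)); 
      if len(ns)==2:print(np.round(r,1).tolist())
E
python3 f1.py; python3 -c "
from fit import *
print(tri([(C['side'],(420.9,179.7)),(C['top'],(425.9,303.2))]),tri([(C['side'],(390,177.9)),(C['top'],(428,270.5))]))"
```

```text
cradle ('side', 'top') True [ 5.56739e+02  1.71740e+01  1.93000e-01 -6.04700e+00]
[[-0.4, -0.8], [0.4, -0.8], [0.3, 0.3], [-0.0, 0.2], [-1.7, 0.3], [0.7, 1.4], [0.8, -1.0]]
cradle ('side', 'top') False [5.55709e+02 1.82150e+01 1.96000e-01 0.00000e+00]
[[-1.1, -0.7], [-0.2, -0.8], [-0.1, 0.6], [-0.6, 0.6], [-1.6, -1.1], [1.2, -0.1], [1.2, -2.6]]
cradle ('side',) False [5.55921e+02 2.12400e+01 1.95000e-01 0.00000e+00]
cradle ('top',) False [5.55568e+02 1.70510e+01 1.97000e-01 0.00000e+00]
balance ('side', 'top') True [ 5.56194e+02  2.96600e+02 -1.78000e-01 -1.00390e+01]
[[0.6, -1.5], [-0.0, -0.8], [0.1, 1.0], [-1.0, -0.2], [0.9, -0.0], [-0.1, -0.0], [-1.9, 1.4], [1.5, 0.0], [0.6, -0.4]]
balance ('side', 'top') False [ 5.53774e+02  2.97779e+02 -1.80000e-01  0.00000e+00]
[[-1.2, -1.3], [-1.4, -0.5], [-1.5, 2.0], [-3.0, 0.6], [-0.8, 0.5], [0.1, -2.4], [-2.5, -0.6], [2.6, -1.8], [0.7, -2.5]]
balance ('side',) False [ 5.53139e+02  3.00843e+02 -1.88000e-01  0.00000e+00]
balance ('top',) False [ 5.54565e+02  2.94225e+02 -1.72000e-01  0.00000e+00]
(array([ 491.62924691, -280.94622408,  159.02066964]), [np.float64(1.227865809423762), np.float64(1.2278658094236798)]) (array([ 565.01275367, -290.62105862,  137.89818426]), [np.float64(0.836867327691502), np.float64(0.8368673276915032)])
```

View pics/c4.png

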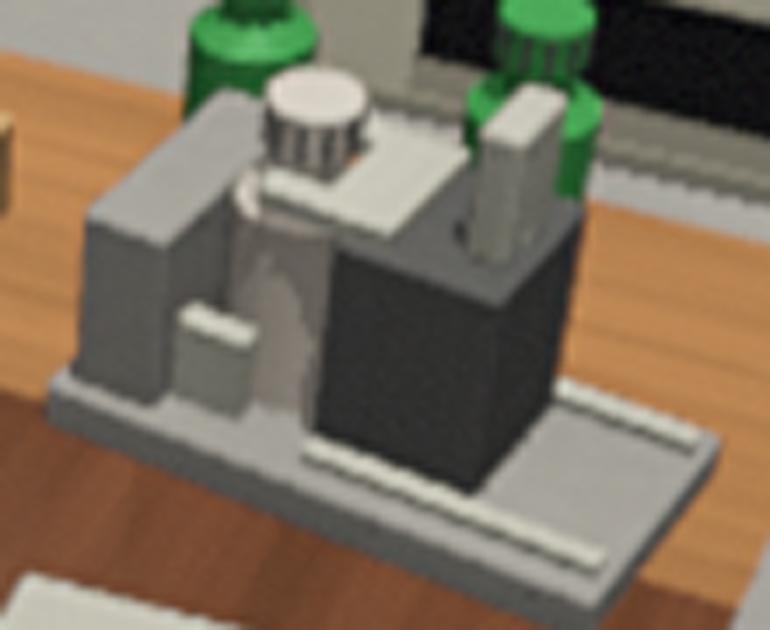

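View pics/c5.png

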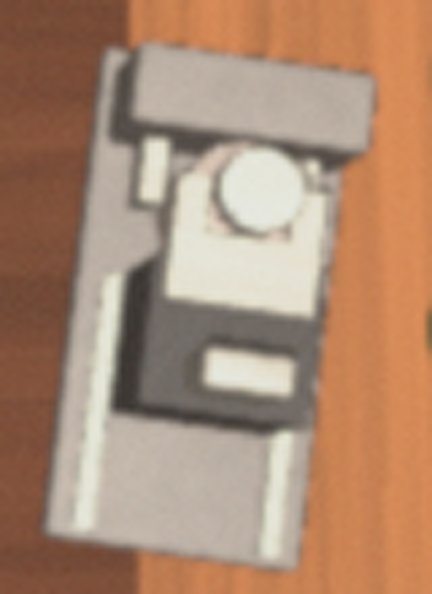

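```bash
cat > ba.py <<'E'
from fit import *
import io,contextlib
with contextlib.redirect_stdout(io.StringIO()):
    from f1 import cr,ba,S
vi=[('top',q,S((380,235),5.4,u)) for q,u in [((70,55,20),(108,48)),((-145,55,20),(47,537)),((-145,-55,20),(297,567)),((0,0,138),(260,190))]]
vi+=[('side',q,S((345,165),7,u)) for q,u in [((70,55,20),(50,390)),((-145,55,20),(597,597)),((-145,-55,20),(718,440)),((0,0,138),(317,97))]]
hn={'top':S((380,235),5.4,(250,370)),'side':S((345,165),7,(526,113))}
objs=[cr,ba,vi]
def T(p,q): c,s=np.cos(p[2]),np.sin(p[2]); return [p[0]+c*q[0]-s*q[1],p[1]+s*q[0]+c*q[1],q[2]]
def cam(n,d):
    c=dict(C[n]); c['origin']=np.array(c['origin'])+d[:3]
    c['orientation']=Rc(c)@R.from_rotvec(d[3:6]).as_matrix(); return c
def f(p,full=False):
    cs={'side':cam('side',p[9:15]),'top':cam('top',p[15:21])}
    r=[(proj(cs[n],T(p[3*i:3*i+3],q))-np.array(uv))/0.5 for i,o in enumerate(objs) for n,q,uv in o]
    # handle at (hx,0,157.5)
    r+=[(proj(cs[n],T(p[6:9],(p[21],0,157.5)))-np.array(hn[n]))/0.5 for n in hn]
    if full: return np.array(r)*.5
    return np.concatenate([np.concatenate(r),p[9:12]/2,p[15:18]/2,p[12:15]/.003,p[18:21]/.003])
x0=np.array([556,18,.19,554,297,-.18,565,-290,-.1]+[0]*12+[-75.])
s=least_squares(f,x0,loss='soft_l1',x_scale=[10,10,.1]*3+[1,1,1,.003,.003,.003]*2+[10])
p=s.x
if __name__=='__main__':
    print('cradle',np.round(p[:3],3),'bal',np.round(p[3:6],3),'vise',np.round(p[6:9],3),'handle x',p[21])
    print(np.round(p[9:15],4),np.round(p[15:21],4)); print(np.round(f(p,True),1).tolist())
    print('pan',T(p[3:6],(25,0,45)),'stop',T(p[:3],(45,0,62)),'handle',T(p[6:9],(p[21],0,157.5)))
    np.save('bap.npy',p)
CC={'side':cam('side',p[9:15]),'top':cam('top',p[15:21])}
E
python3 ba.py
```

```text
cradle [5.58545e+02 1.75010e+01 1.93000e-01] bal [ 5.56792e+02  2.98283e+02 -1.82000e-01] vise [ 5.67491e+02 -2.94674e+02 -1.34000e-01] handle x -74.27722151556226
[-1.1920e-01  3.3370e-01  5.6967e+00  9.0000e-04 -1.3000e-03  6.0000e-04] [ 1.19100e-01 -3.33700e-01  1.44297e+01  6.00000e-04 -0.00000e+00
  7.00000e-04]
[[-0.3, -0.6], [0.3, -0.5], [0.1, 0.2], [0.0, 0.1], [-1.9, 0.2], [0.4, 1.3], [0.6, -1.1], [0.4, -1.0], [-0.4, -0.2], [-0.4, 1.4], [-1.3, 0.0], [0.6, 0.5], [-0.3, -0.7], [-2.6, 0.8], [1.5, -0.2], [0.2, -1.0], [-0.5, 0.2], [0.0, -0.7], [0.5, 0.5], [0.2, -0.1], [-0.5, -0.7], [-0.2, 1.1], [1.0, -0.6], [0.0, 0.3], [0.0, -0.0], [-0.1, 0.4]]
pan [np.float64(581.3816133532572), np.float64(293.7702360757841), 45] stop [np.float64(602.7110191232695), np.float64(26.123879707660492), 62] handle [np.float64(493.880997188583), np.float64(-284.73782698176103), 157.5]
```

```bash
cat > go.py <<'E'
from h import *
def plan(pos,Rm,st=None):
    st=st or manip.read_state()
    R0=R.from_euler('xyz',st['eef_rot']).as_matrix()
    d=R0.T@(np.array(pos)-st['eef_pos']); rv=np.degrees(R.from_matrix(R0.T@Rm).as_rotvec())
    print('shift',np.round(d,1).tolist(),'turn',np.round(rv,2).tolist(),'rows >=',round(np.linalg.norm(d)/41.7,1),round(np.linalg.norm(rv)/7.16,1))
def frame(y,z):
    y=np.array(y,float);y/=np.linalg.norm(y);z=np.array(z,float);z-=y*(z@y);z/=np.linalg.norm(z)
    return np.stack([np.cross(y,z),y,z],1)
E
python3 - <<'E'
from go import *
from fit import C
for px in [(530,425),(520,235),(590,180),(438,65),(479,244),(478,293)]:
    print(px,np.round(atz(C['top'],px,120)[:2]))
print([np.round(proj(C['side'],p)) for p in [(250,-490,150),(600,-490,150),(250,-490,0)]])
vy=-0.134; zt=[np.sin(vy),-np.cos(vy)*1,0]; zt=-np.array([-np.sin(vy),np.cos(vy),0]); 
plan([494,-285,235],frame([0,0,-1],zt))
E
```

```text
(530, 425) [ 244. -499.]
(520, 235) [ 647. -499.]
(590, 180) [ 773. -662.]
(438, 65) [1047. -329.]
(479, 244) [ 626. -408.]
(478, 293) [ 518. -401.]
[array([544., 165.]), array([404., 136.]), array([526., 215.])]
shift [-373.8, -7.6, -119.2] turn [-0.0, 26.75, 0.0] rows >= 9.4 3.7
```

```bash
python3 -m jog '[0,-40,0,0,0,0, 0,-80,0,0,0,0, -40,-80,-12,0,0,0, -80,-80,-24,0,3,0, -120,-80,-36,0,9,0, -158,-80,-50,0,15,0, -196,-80,-62,0,21,0, -234,-80,-74,0,26.7,0, -272,-80,-87,0,26.7,0, -310,-80,-99,0,26.7,0]' 70 30
python3 -m jog '[0,0,0,0,0,0, 0,0,0,0,0,0]'
python3 - <<'E'
from go import *
vy=-0.134; zt=-np.array([-np.sin(vy),np.cos(vy),0]); 
plan([494,-285,220],frame([0,0,-1],zt)); print(manip.read_state())
E
```

```text
clock: 2.33
eef_pos: [441.6, -323.4, 307.7]
eef_rot: [-1.571, 0.0, 3.008]
wrist_force: [0.1, -0.0, -0.9]
finger_gap: 69.9
clock: 2.5
eef_pos: [441.4, -323.7, 307.2]
eef_rot: [-1.571, -0.0, 3.012]
wrist_force: [-0.4, -1.9, 0.2]
finger_gap: 70.2
shift [-47.1, 87.2, -45.2] turn [0.01, 0.23, 0.02] rows >= 2.6 0.0
{'clock': 2.5, 'joints': array([-6.99671873e-01,  2.46595689e-01,  1.40468696e+00, -3.00804703e-05,
        1.49074874e+00,  1.00105974e+00]), 'qd': array([-0.05815239, -0.01245489,  0.01277825, -0.00605211, -0.00066315,
       -0.02124458]), 'effort': array([  3.13457765, -51.36782169, -37.51392961,   0.24469879,
        -0.05476786,   0.44162091]), 'eef_pos': array([ 441.43878813, -323.74117488,  307.18621888]), 'eef_rot': array([-1.57100774e+00, -3.85607075e-04,  3.01165982e+00]), 'wrist_force': array([-0.43101159, -1.85685119,  0.16699207]), 'moment': array([ 0.06056608,  0.02120341, -0.00919979]), 'finger_gap': 70.20877590635652}
```

```bash
python3 -m jog '[-24,35,-22,0,0,0, -47,68,-45,0,0,0, -47,87,-45,0,0,0, -47,87,-45,0,0,0, -47,87,-45,0,0,0]'
python3 - <<'E'
from go import *
for n in ['side','top']:
    c=manip.camera(n); save(c,n+'1')
a=cv2.imread('pics/side1.png');b=cv2.imread('pics/top1.png')
up=lambda i,x,y,w,h,s: cv2.resize(i[y:y+h,x:x+w],None,fx=s,fy=s,interpolation=cv2.INTER_CUBIC)
cv2.imwrite('pics/c6.png',np.hstack([up(a,330,100,130,150,3),up(b,340,220,130,150,3)]))
print(manip.read_state()['eef_pos'])
E
```

```text
clock: 2.92
eef_pos: [492.0, -287.3, 220.3]
eef_rot: [-1.571, -0.002, 3.008]
wrist_force: [0.3, -1.2, 0.2]
finger_gap: 69.6
[ 492.49434881 -288.0356051   222.59838016]
```

View pics/c6.png

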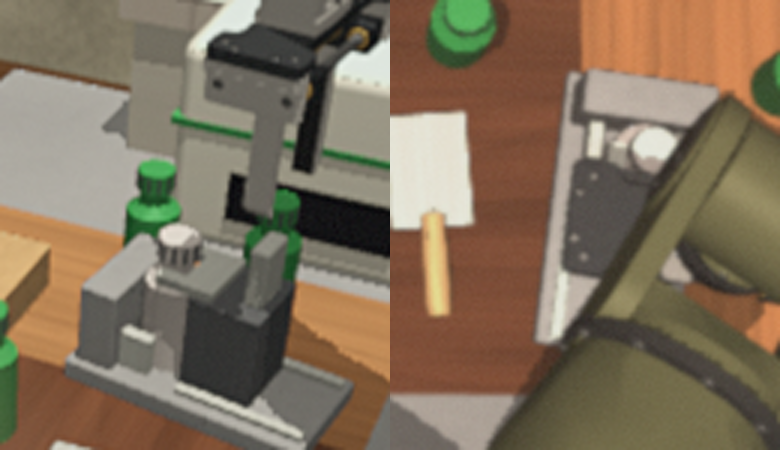

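```bash
python3 - <<'E'
from go import *
from fit import C
from ba import CC
st=manip.read_state(); R0=R.from_euler('xyz',st['eef_rot']).as_matrix(); 
for s in (-1,1):
  for dz in (35,47):
   for dx in (-8,8):
    p=st['eef_pos']+R0@[dx,22,s*dz]; q=proj(C['side'],p); q2=proj(CC['side'],p); print(s,dz,dx,np.round(p),'crop',np.round((q-[330,100])*3),np.round((q2-[330,100])*3))
print(st['eef_pos'])
E
python3 - <<'E'
import cv2
a=cv2.imread('pics/side1.png')[100:210,380:470]
cv2.imwrite('pics/c7.png',cv2.resize(a,None,fx=5.4,fy=5.4,interpolation=cv2.INTER_CUBIC))
E
```

```text
-1 35 -8 [ 505. -254.  201.] crop [249. 203.] [250. 210.]
-1 35 8 [ 489. -252.  201.] crop [270. 209.] [270. 217.]
-1 47 -8 [ 507. -243.  201.] crop [242. 210.] [243. 218.]
-1 47 8 [ 491. -240.  201.] crop [262. 217.] [263. 224.]
1 35 -8 [ 496. -324.  201.] crop [290. 164.] [291. 171.]
1 35 8 [ 480. -322.  201.] crop [310. 169.] [311. 177.]
1 47 -8 [ 494. -336.  201.] crop [297. 157.] [297. 164.]
1 47 8 [ 478. -334.  201.] crop [317. 163.] [317. 170.]
[ 492.49434881 -288.0356051   222.59838016]
```

View pics/c7.png

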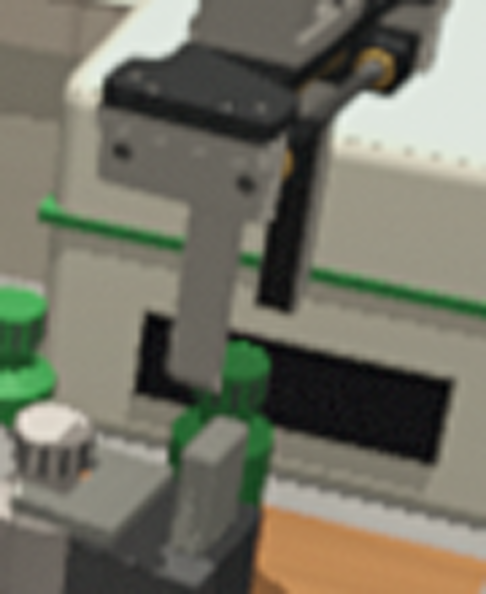

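```bash
python3 - <<'E'
from go import *
from fit import C
from ba import hn,vi
from fit import fit
for n in ('side','top'): print(n,'handle',np.round(atz(C[n],hn[n],157.5),1))
for n in ('side','top'): print(n,'cap',[np.round(atz(C[n],o[2],138),1) for o in vi if o[0]==n and o[1][2]==138], 'fit',np.round(fit(vi,[565,-290,-.1,0],(n,),False)[0],3))
a=cv2.imread('pics/side1.png')
st=manip.read_state();zt=-np.array([np.sin(.134),np.cos(.134),0]);plan([493,-283,142],frame([0,0,-1],zt))
E
```

```text
side handle [ 490.7 -276.9  157.5]
top handle [ 492.3 -281.8  157.5]
side cap [array([ 563.7, -286.6,  138. ])] fit [ 5.64368e+02 -2.86763e+02 -1.27000e-01  0.00000e+00]
top cap [array([ 564.9, -291.1,  138. ])] fit [ 5.65381e+02 -2.91990e+02 -1.36000e-01  0.00000e+00]
shift [0.4, 80.6, -5.2] turn [-0.07, -0.03, -0.13] rows >= 1.9 0.0
```

```bash
python3 -m jog '[0,30,-7,0,0,0, 0,55,-7,0,0,0, 0,70,-7,0,0,0, 0,77,-7,0,0,0, 0,77,-7,0,0,0]' 
python3 -m jog '[0,0,0,0,0,0, 0,0,0,0,0,0, 0,0,0,0,0,0,0,0,0,0,0,0, 0,0,0,0,0,0, 0,0,0,0,0,0]' 30 25
python3 - <<'E'
from go import *
c=manip.camera('side'); save(c,'side2'); a=cv2.imread('pics/side2.png')[130:240,340:460]
cv2.imwrite('pics/c8.png',cv2.resize(a,None,fx=5,fy=5,interpolation=cv2.INTER_CUBIC))
s=manip.read_state();print(s['eef_pos'],s['wrist_force'],s['finger_gap'])
E
```

```text
clock: 3.43
eef_pos: [493.4, -280.5, 143.8]
eef_rot: [-1.571, 0.0, 3.007]
wrist_force: [-0.6, -0.6, 0.4]
finger_gap: 70.1
clock: 3.93
eef_pos: [493.8, -281.1, 143.9]
eef_rot: [-1.568, 0.001, 3.008]
wrist_force: [-0.3, -5.0, 3.5]
finger_gap: 35.7
[ 493.79977379 -281.07432057  143.9636278 ] [-1.25784989 -9.96182396 -0.31636475] 36.19578490492504
```

View pics/c8.png

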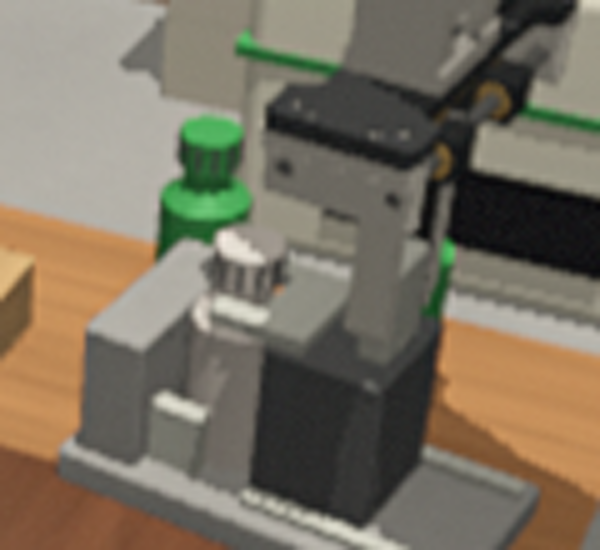

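```bash
python3 -m jog '[4,0,0.5,0,0,0, 11,0,1,0,0,0, 19,0,1,0,0,0, 27,0,1,0,0,0, 35,0,1,0,0,0, 41,0,1,0,0,0, 45,0,1,0,0,0, 46,0,1,0,0,0,46,0,1,0,0,0]' 
python3 -m jog '[1,0,0,0,0,0, 2,0,0,0,0,0, 2,0,0,0,0,0, 2,0,0,0,0,0]'
python3 - <<'E'
from go import *
s=manip.read_state();print(s['eef_pos'],s['wrist_force'],s['finger_gap'])
c=manip.camera('side'); save(c,'side3'); a=cv2.imread('pics/side3.png')[130:240,340:460]
cv2.imwrite('pics/c9.png',cv2.resize(a,None,fx=5,fy=5,interpolation=cv2.INTER_CUBIC))
E
```

```text
clock: 4.73
eef_pos: [449.2, -274.9, 144.0]
eef_rot: [-1.57, 0.004, 3.008]
wrist_force: [9.8, -2.8, -3.0]
finger_gap: 35.6
clock: 5.07
eef_pos: [448.4, -274.8, 144.1]
eef_rot: [-1.569, 0.006, 3.008]
wrist_force: [19.4, -5.3, -8.7]
finger_gap: 35.8
[ 448.3783875  -274.84840443  144.0546388 ] [19.41073715 -5.31160166 -8.66988743] 35.75187317087475
```

View pics/c9.png

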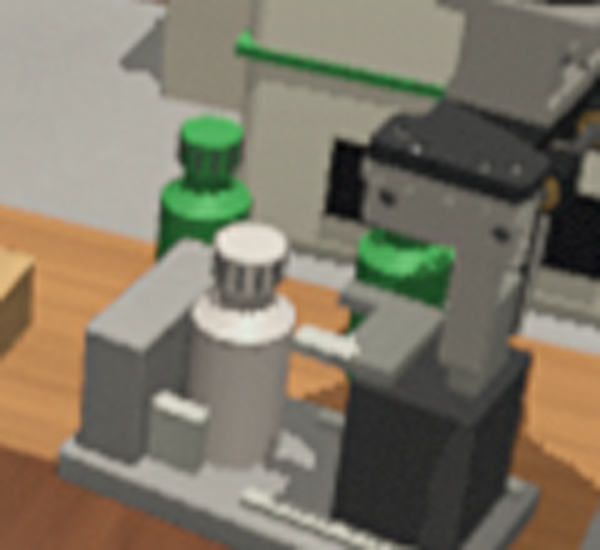

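```bash
python3 -m jog '[-2,0,0,0,0,0, -2,0,0,0,0,0, -2,0,0,0,0,0, -2,0,0,0,0,0]' 70 30
python3 -m jog '[0,-25,0,0,0,0, 0,-55,0,0,0,0, -35,-55,0,0,0,0, -70,-55,0,0,0,0, -100,-55,0,0,0,0, -116,-55,1,0,0,0, -116,-55,1,0,0,0, -116,-55,1,0,0,0]' 
python3 - <<'E'
from go import *
s=manip.read_state();print(s['eef_pos'],s['wrist_force'],s['finger_gap'],s['joints'])
for n in ['side','top']:
    c=manip.camera(n); save(c,n+'4')
a=cv2.imread('pics/side4.png');b=cv2.imread('pics/top4.png')
up=lambda i,x,y,w,h,s: cv2.resize(i[y:y+h,x:x+w],None,fx=s,fy=s,interpolation=cv2.INTER_CUBIC)
cv2.imwrite('pics/c10.png',np.hstack([up(a,330,100,130,150,3),up(b,340,220,130,150,3)]))
E
```

```text
clock: 5.45
eef_pos: [447.9, -274.5, 143.4]
eef_rot: [-1.571, -0.0, 3.008]
wrist_force: [0.6, -0.1, 0.8]
finger_gap: 59.2
clock: 6.12
eef_pos: [562.9, -290.8, 197.7]
eef_rot: [-1.571, -0.001, 3.009]
wrist_force: [0.3, 1.2, 0.2]
finger_gap: 70.0
[ 562.86554242 -290.79369898  197.67502572] [0.28778276 1.17018077 0.22603911] 69.98269845049253 [-5.34623804e-01  5.10987596e-01  1.29699579e+00 -1.10364826e-04
  1.33490986e+00  1.16895742e+00]
```

View pics/c10.png

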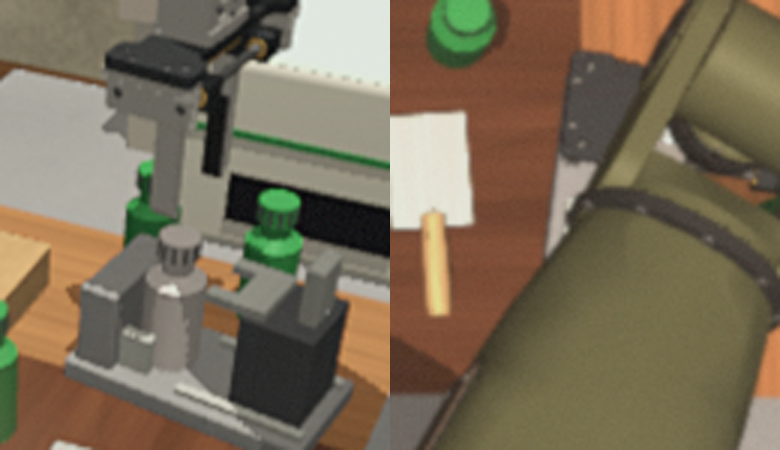

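```bash
python3 -m jog '[-2,25,0,0,0,0, -2,50,0,0,0,0, -2,72,0,0,0,0, -2,92,0,0,0,0, -2,104,0,0,0,0, -2,110,0,0,0,0, -2,110,0,0,0,0]' 
python3 -m jog '[0,0,0,0,0,0, 0,0,0,0,0,0, 0,0,0,0,0,0,0,0,0,0,0,0, 0,0,0,0,0,0]' 40 30
python3 - <<'E'
from go import *
s=manip.read_state();print(s['eef_pos'],s['wrist_force'],s['finger_gap'],s['joints'])
for n in ['side']:
    c=manip.camera(n); save(c,n+'5')
a=cv2.imread('pics/side5.png')
up=lambda i,x,y,w,h,s: cv2.resize(i[y:y+h,x:x+w],None,fx=s,fy=s,interpolation=cv2.INTER_CUBIC)
cv2.imwrite('pics/c11.png',up(a,330,100,130,150,4))
E
```

```text
clock: 6.8
eef_pos: [564.3, -291.2, 87.9]
eef_rot: [-1.571, -0.001, 3.008]
wrist_force: [0.5, 0.0, -0.2]
finger_gap: 70.3
clock: 7.22
eef_pos: [565.3, -291.3, 89.5]
eef_rot: [-1.57, 0.001, 3.008]
wrist_force: [-0.6, 1.1, 6.5]
finger_gap: 49.2
[ 565.27183388 -291.34570801   89.47899323] [-0.56910397  1.12453049  6.50527858] 49.15582433526331 [-5.33500753e-01  6.22075919e-01  1.38925951e+00  5.07441957e-05
  1.12882035e+00  1.17037870e+00]
```

View pics/c11.png

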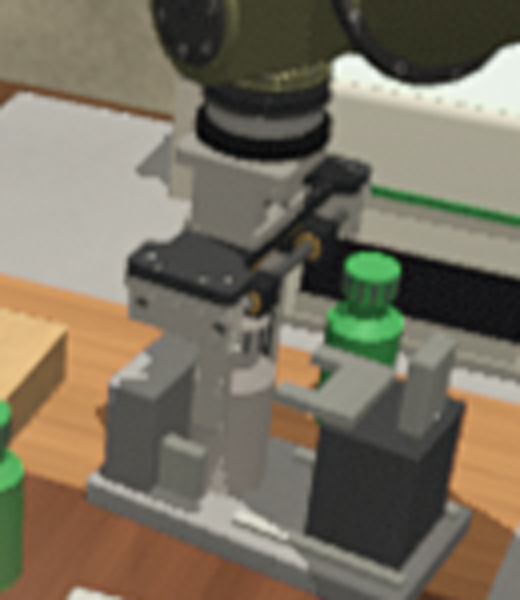

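```bash
python3 -m jog '[0,-3,0,0,0,0, 0,-10,0,0,0,0, 0,-25,0,0,0,0, 0,-50,0,0,0,0, 0,-80,0,0,0,0, 0,-110,0,0,0,0, 0,-130,0,0,0,0, 0,-135,0,0,0,0, 0,-135,0,0,0,0]'
python3 - <<'E'
from go import *
s=manip.read_state();print(s['eef_pos'],s['wrist_force'],s['finger_gap'],s['joints'])
for n in ['side']:
    c=manip.camera(n); save(c,n+'6')
a=cv2.imread('pics/side6.png')
up=lambda i,x,y,w,h,s: cv2.resize(i[y:y+h,x:x+w],None,fx=s,fy=s,interpolation=cv2.INTER_CUBIC)
cv2.imwrite('pics/c12.png',up(a,330,50,130,200,3))
E
```

```text
clock: 8.02
eef_pos: [565.1, -291.3, 224.6]
eef_rot: [-1.57, 0.002, 3.008]
wrist_force: [-0.5, -0.0, -4.3]
finger_gap: 48.9
[ 565.10196587 -291.34470789  224.56777491] [-5.39242390e-01 -7.86501884e-04 -4.26381095e+00] 48.91372582225932 [-5.33619525e-01  4.95106333e-01  1.25777875e+00  5.18518456e-06
  1.38675053e+00  1.17041460e+00]
```

View pics/c12.png

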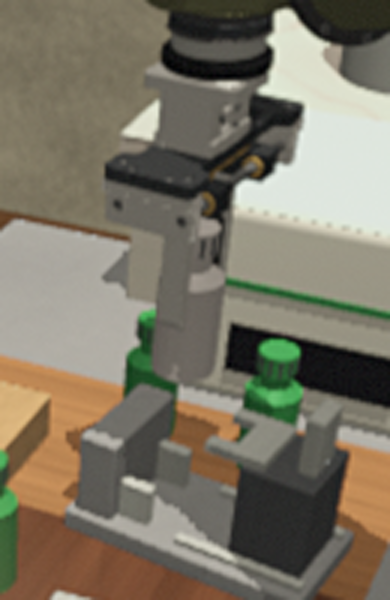

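```bash
python3 -m jog '[1,0,-10,0,0,0, 3,0,-30,0,-1,0, 7,0,-62,0,-2.5,0, 11,0,-98,0,-4.5,0, 15,0,-135,0,-6.5,0, 19,0,-172,0,-8.5,0, 23,0,-209,0,-10.5,0, 27,0,-246,0,-12.5,0, 31,0,-283,0,-14.5,0, 34,0,-310,0,-16,0]'
python3 - <<'E'
from go import *
s=manip.read_state();print(s['eef_pos'],s['wrist_force'],s['finger_gap'],s['joints'],s['eef_rot'])
a=-1.705+.53
plan([579,291,224],frame([0,0,-1],[np.cos(a),np.sin(a),0]))
E
```

```text
clock: 8.9
eef_pos: [571.2, 24.0, 221.7]
eef_rot: [-1.572, -0.003, -2.992]
wrist_force: [1.0, 0.3, -3.8]
finger_gap: 49.0
[571.23532793  23.9852598  221.68873648] [ 0.98177331  0.33070115 -3.78035025] 48.98367857565284 [-2.23120515e-02  3.54430656e-01  1.46251686e+00  5.12466355e-04
  1.32749396e+00  1.39905794e+00] [-1.57177289e+00 -2.72200658e-03 -2.99228915e+00]
shift [-47.4, -2.2, -262.9] turn [0.07, -14.12, 0.15] rows >= 6.4 2.0
```

```bash
python3 -m jog '[-6,0,-34,0,-2,0, -12,0,-70,0,-4,0, -19,0,-107,0,-6,0, -26,0,-144,0,-8,0, -33,0,-181,0,-10,0, -39,0,-215,0,-12,0, -44,0,-242,0,-13.5,0, -46,0,-256,0,-14,0, -47,0,-259,0,-14,0, -47,0,-259,0,-14,0]'
python3 -m jog '[0,0,0,0,0,0,0,0,0,0,0,0]'
python3 - <<'E'
from go import *
s=manip.read_state();print(s['eef_pos'],s['wrist_force'],s['finger_gap'],s['joints'],s['eef_rot'])
a=-1.705+.53
plan([579,291,120],frame([0,0,-1],[np.cos(a),np.sin(a),0]))
for n in ['side','top']:
    c=manip.camera(n); save(c,n+'7')
a=cv2.imread('pics/side7.png');b=cv2.imread('pics/top7.png')
up=lambda i,x,y,w,h,s: cv2.resize(i[y:y+h,x:x+w],None,fx=s,fy=s,interpolation=cv2.INTER_CUBIC)
cv2.imwrite('pics/c13.png',np.hstack([up(a,160,280,200,200,2),up(b,80,180,200,200,2)]))
E
```

```text
clock: 9.73
eef_pos: [580.5, 284.1, 222.0]
eef_rot: [-1.571, -0.002, -2.751]
wrist_force: [-0.4, -0.9, -4.8]
finger_gap: 49.4
clock: 9.9
eef_pos: [581.3, 282.3, 223.2]
eef_rot: [-1.571, -0.001, -2.753]
wrist_force: [0.1, -0.4, -4.1]
finger_gap: 49.2
[581.3025582  282.32647509 223.20604852] [ 0.09311917 -0.37441171 -4.06349445] 49.18906283499703 [ 3.95532270e-01  5.21954387e-01  1.22127457e+00 -1.91999138e-04
  1.39892828e+00  1.57768147e+00] [-1.57060329e+00 -5.63273868e-04 -2.75291269e+00]
shift [-1.2, 103.2, -8.9] turn [-0.01, -0.41, 0.03] rows >= 2.5 0.1
```

View pics/c13.png

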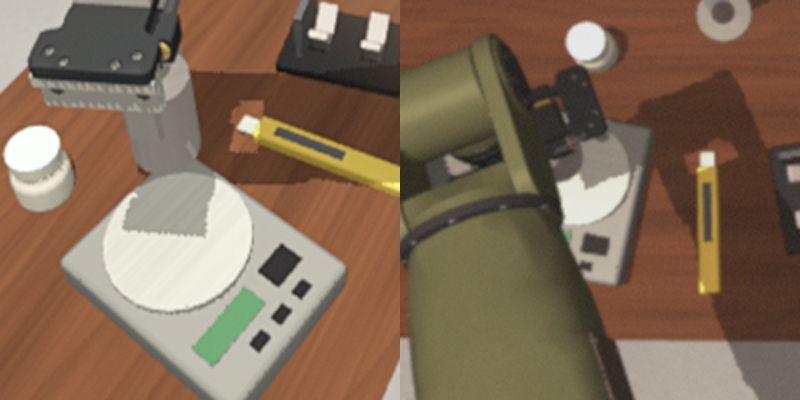

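```bash
python3 -m jog '[0,10,-2,0,0,0, 0,30,-5,0,0,0, -1,60,-9,0,0,0, -1,82,-9,0,0,0, -1,96,-9,0,0,0, -1,102,-9,0,0,0, -1,102,-9,0,0,0,-1,102,-9,0,0,0]'
python3 -m jog '[0,1,0,0,0,0,0,2,0,0,0,0,0,2,0,0,0,0]'
python3 - <<'E'
from go import *
s=manip.read_state();print(s['eef_pos'],s['wrist_force'],s['finger_gap'])
for n in ['side']:
    c=manip.camera(n); save(c,n+'8')
a=cv2.imread('pics/side8.png')
up=lambda i,x,y,w,h,s: cv2.resize(i[y:y+h,x:x+w],None,fx=s,fy=s,interpolation=cv2.INTER_CUBIC)
cv2.imwrite('pics/c14.png',up(a,160,280,200,200,3))
E
```

```text
clock: 10.67
eef_pos: [579.0, 292.3, 122.0]
eef_rot: [-1.571, 0.001, -2.752]
wrist_force: [1.3, 0.1, -3.7]
finger_gap: 49.1
clock: 10.92
eef_pos: [578.9, 292.4, 120.1]
eef_rot: [-1.571, 0.001, -2.751]
wrist_force: [-0.2, 0.0, -3.4]
finger_gap: 49.2
[578.89399212 292.37045359 120.08582996] [-0.2236596   0.00904692 -3.4374652 ] 49.15804058537688
```

View pics/c14.png

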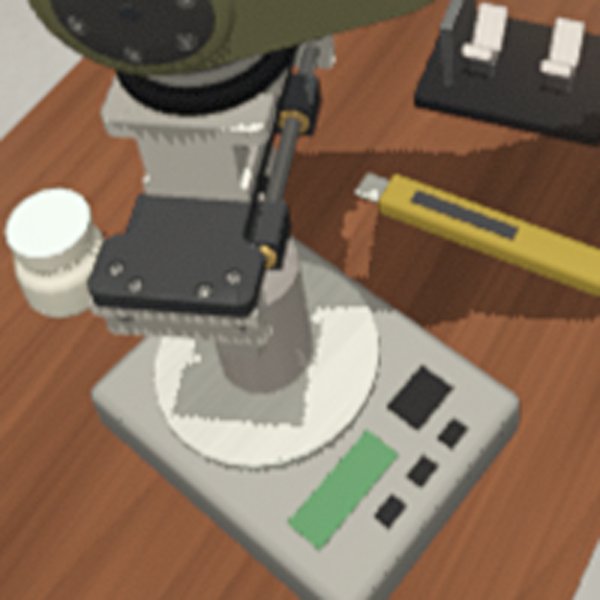

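```bash
python3 -m jog '[0,1,0,0,0,0,0,2,0,0,0,0,0,3,0,0,0,0,0,3.5,0,0,0,0,0,4,0,0,0,0,0,4,0,0,0,0]'
for i in 1 2 3 ; do python3 -m jog '[0,0.5,0,0,0,0,0,0.5,0,0,0,0,0,0.5,0,0,0,0]'; done
```

```text
clock: 11.47
eef_pos: [578.6, 292.3, 115.3]
eef_rot: [-1.571, -0.0, -2.751]
wrist_force: [0.3, 0.5, -4.0]
finger_gap: 49.2
clock: 11.72
eef_pos: [578.7, 292.3, 114.9]
eef_rot: [-1.571, -0.0, -2.751]
wrist_force: [-0.6, 0.5, -3.5]
finger_gap: 49.0
clock: 11.97
eef_pos: [578.7, 292.4, 114.5]
eef_rot: [-1.571, 0.0, -2.751]
wrist_force: [-0.0, 0.2, -3.8]
finger_gap: 49.6
clock: 12.22
eef_pos: [578.8, 292.4, 114.5]
eef_rot: [-1.571, 0.001, -2.751]
wrist_force: [-3.0, -0.8, 4.2]
finger_gap: 49.4
```

```bash
python3 -m jog '[0,0,0,0,0,0,0,0,0,0,0,0,0,0,0,0,0,0]' 60 30
python3 -m jog '[0,0,0,0,0,0,0,0,0,0,0,0,0,0,0,0,0,0]' 80
python3 -m jog '[0,-20,0,0,0,0,0,-50,0,0,0,0,0,-85,0,0,0,0,0,-105,0,0,0,0,0,-110,0,0,0,0,0,-110,0,0,0,0]'
python3 - <<'E'
from go import *
s=manip.read_state();print(s['eef_pos'],s['wrist_force'],s['finger_gap'],s['joints'])
for n in ['side','top']:
    c=manip.camera(n); save(c,n+'9')
    print(n,[(r['xy'],r['score']) for r in manip.tip_of('bottle',c)])
a=cv2.imread('pics/side9.png')
up=lambda i,x,y,w,h,s: cv2.resize(i[y:y+h,x:x+w],None,fx=s,fy=s,interpolation=cv2.INTER_CUBIC)
cv2.imwrite('pics/c15.png',up(a,160,280,200,200,3))
# plan tilt: pan grasp
p=np.array([578.8,292.4,45]); th=np.arctan2(p[1],p[0]); g=np.array([np.cos(th),np.sin(th),0]); f=np.array([0,0,-1.])
d=(f+g)/2**.5; az=np.array([np.sin(th),-np.cos(th),0]) 
print('toolz now',R.from_euler('xyz',s['eef_rot']).as_matrix()[:,2],az)
for back in (150,):
  G=p+[0,0,50]-d*(3+back); print(G); plan(G,frame(d,az))
E
```

```text
clock: 12.47
eef_pos: [578.8, 292.4, 113.9]
eef_rot: [-1.571, 0.0, -2.751]
wrist_force: [0.6, -0.5, -0.5]
finger_gap: 59.6
clock: 12.72
eef_pos: [578.7, 292.4, 113.9]
eef_rot: [-1.571, 0.0, -2.751]
wrist_force: [0.3, -0.5, 0.9]
finger_gap: 76.6
clock: 13.22
eef_pos: [579.0, 292.5, 225.4]
eef_rot: [-1.571, 0.003, -2.751]
wrist_force: [0.3, 0.6, 0.4]
finger_gap: 79.6
[579.04603923 292.49861571 225.37629161] [0.29901205 0.62083307 0.41284243] 79.62204318743571 [ 4.11311862e-01  5.24596314e-01  1.21234662e+00 -2.54505407e-05
  1.40200892e+00  1.59166946e+00]
side [([325.0, 245.9], 0.8), ([252.9, 398.2], 0.7)]
top [([470.1, 250.5], 0.95), ([168.7, 267.6], 0.94), ([360.2, 232.0], 0.84), ([472.3, 294.8], 0.69)]
toolz now [ 3.80598119e-01 -9.24740542e-01 -3.00229387e-05] [ 0.45091081 -0.89256901  0.        ]
[482.2353352  243.61715966 203.18733752]
shift [107.2, 19.2, 8.3] turn [-1.74, -4.21, 45.14] rows >= 2.6 6.3
```

View pics/c15.png

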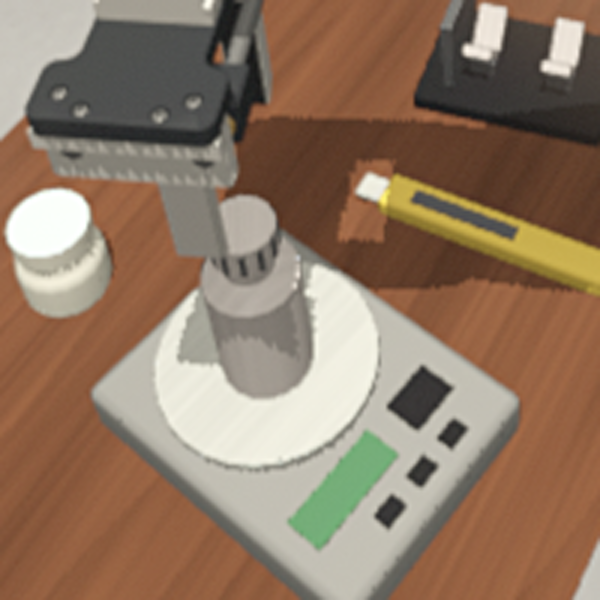

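```bash
python3 -m jog '[20,-5,0,0,0,3, 45,-5,2,0,-1,8, 70,0,4,-0.5,-2,14, 90,5,6,-0.7,-2.5,21, 100,10,7,-1,-3,28, 105,14,8,-1.3,-3.5,35, 107,19,8,-1.6,-4,41, 107,19,8,-1.7,-4.2,45, 107,19,8,-1.7,-4.2,45, 107,19,8,-1.7,-4.2,45]' 80
python3 - <<'E'
from go import *
s=manip.read_state();print(s['eef_pos'],s['wrist_force'],s['finger_gap'],s['joints'])
p=np.array([578.8,292.4,45]); th=np.arctan2(p[1],p[0]); g=np.array([np.cos(th),np.sin(th),0]); f=np.array([0,0,-1.])
d=(f+g)/2**.5; az=np.array([np.sin(th),-np.cos(th),0]) 
plan(p+[0,0,50]-d*7,frame(d,az))
c=manip.camera('side'); save(c,'side10')
a=cv2.imread('pics/side10.png')
up=lambda i,x,y,w,h,s: cv2.resize(i[y:y+h,x:x+w],None,fx=s,fy=s,interpolation=cv2.INTER_CUBIC)
cv2.imwrite('pics/c16.png',up(a,160,240,240,240,2.5))
E
```

```text
clock: 14.25
eef_pos: [482.4, 244.1, 204.2]
eef_rot: [-1.571, 0.782, -2.674]
wrist_force: [-0.1, -0.4, 0.3]
finger_gap: 80.0
[482.44217637 244.09711939 204.24796826] [-0.07964891 -0.36056727  0.27126219] 80.0056370961453 [3.68626018e-01 1.20291811e-03 2.10866386e+00 2.72413194e-01
 2.60947467e-01 1.23693701e+00]
shift [0.6, 146.5, 0.3] turn [-0.02, -0.01, 0.17] rows >= 3.5 0.0
```

View pics/c16.png

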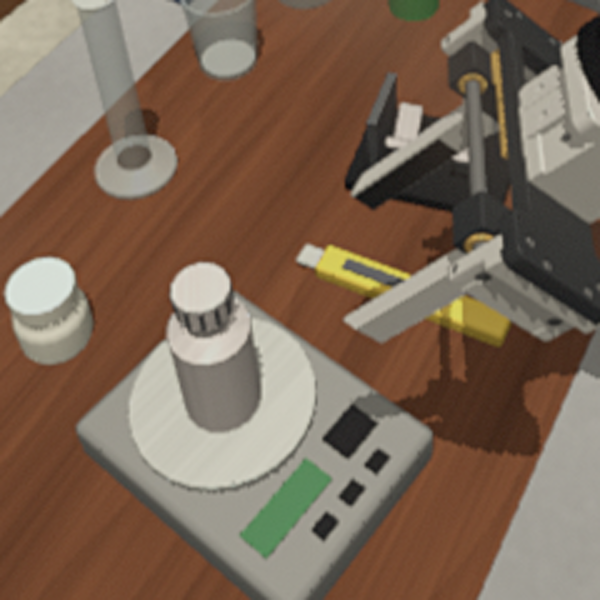

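```bash
python3 -m jog '[0,15,0,0,0,0, 0,40,0,0,0,0, 0,70,0,0,0,0, 0,98,0,0,0,0, 0,122,0,0,0,0, 0,138,0,0,0,0, 1,146,0,0,0,0, 1,146,0,0,0,0, 1,146,0,0,0,0]'
python3 - <<'E'
from go import *
s=manip.read_state();print(s['eef_pos'],s['wrist_force'],s['finger_gap'],s['joints'])
c=manip.camera('side'); save(c,'side11')
a=cv2.imread('pics/side11.png')
up=lambda i,x,y,w,h,s: cv2.resize(i[y:y+h,x:x+w],None,fx=s,fy=s,interpolation=cv2.INTER_CUBIC)
cv2.imwrite('pics/c17.png',up(a,160,280,200,200,3))
E
```

```text
clock: 15.05
eef_pos: [574.7, 291.1, 100.8]
eef_rot: [-1.572, 0.785, -2.674]
wrist_force: [0.2, -0.1, -0.2]
finger_gap: 80.1
[574.65125459 291.05014016 100.83517792] [ 0.24985706 -0.07311885 -0.18580024] 80.09861847650983 [0.39041542 0.4043438  1.91477284 0.95910769 0.06810585 0.55781503]
```

View pics/c17.png

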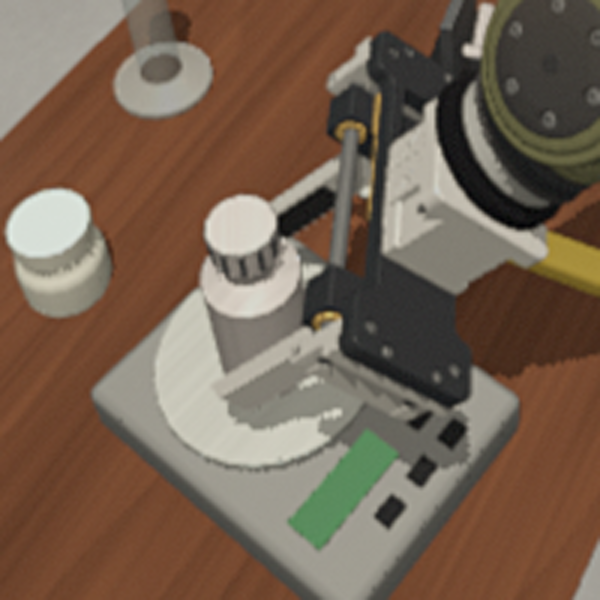

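```bash
python3 -m jog '[0,-10,0,0,0,0, 0,-30,0,0,0,0, 0,-60,0,0,0,0, 0,-90,0,0,0,0, 0,-115,0,0,0,0, 0,-125,0,0,0,0, 0,-125,0,0,0,0]'
cat > pan.py <<'E'
from go import *
s=manip.read_state();print(s['eef_pos'],s['wrist_force'],s['finger_gap'],s['joints'])
p=np.array([578.8,292.4,45]); th=np.arctan2(p[1],p[0]); g=np.array([np.cos(th),np.sin(th),0]); f=np.array([0,0,-1.])
ph=np.radians(25); d=f*np.cos(ph)+g*np.sin(ph); az=np.array([np.sin(th),-np.cos(th),0]) 
for b in (120,0): plan(p+[0,0,60]-d*(7+b),frame(d,az))
E
python3 pan.py
```

```text
clock: 15.68
eef_pos: [495.1, 250.3, 192.5]
eef_rot: [-1.569, 0.79, -2.673]
wrist_force: [-0.4, -0.1, 0.6]
finger_gap: 80.0
[495.0606867  250.27287479 192.53253065] [-0.37101564 -0.14555617  0.57558284] 80.01645985821109 [0.3722332  0.05355062 2.09095245 0.30929368 0.21953733 1.20052945]
shift [-47.8, 9.1, 0.2] turn [-0.09, 0.02, -20.25] rows >= 1.2 2.8
shift [-6.2, 121.6, -0.0] turn [-0.09, 0.02, -20.25] rows >= 2.9 2.8
```

```bash
python3 -m jog '[-8,-8,0,0,0,-3, -20,-8,0,0,0,-8, -32,0,0,0,0,-13, -42,5,0,0,0,-18, -48,9,0,0,0,-20.3, -48,9,0,0,0,-20.3, -48,9,0,0,0,-20.3]'
python3 pan.py
```

```text
clock: 16.27
eef_pos: [531.6, 268.7, 216.2]
eef_rot: [-1.57, 0.431, -2.674]
wrist_force: [-0.9, -0.2, -0.7]
finger_gap: 79.7
[531.61669754 268.72880312 216.15633199] [-0.85124681 -0.18309001 -0.65429394] 79.72642852005394 [0.39425024 0.20258794 1.72523712 0.04166593 0.78369043 1.47472103]
shift [-0.8, -4.0, 0.2] turn [-0.08, -0.01, 0.28] rows >= 0.1 0.0
shift [-1.4, 116.0, -0.0] turn [-0.08, -0.01, 0.28] rows >= 2.8 0.0
```

```bash
python3 -m jog '[-1,15,0,0,0,0, -1,40,0,0,0,0, -1,65,0,0,0,0, -1,88,0,0,0,0, -1,104,0,0,0,0, -1,113,0,0,0,0, -1,116,0,0,0,0, -1,116,0,0,0,0]'
python3 pan.py
python3 - <<'E'
from go import *
c=manip.camera('side'); save(c,'side12')
a=cv2.imread('pics/side12.png')
up=lambda i,x,y,w,h,s: cv2.resize(i[y:y+h,x:x+w],None,fx=s,fy=s,interpolation=cv2.INTER_CUBIC)
cv2.imwrite('pics/c18.png',up(a,160,280,200,200,3))
E
```

```text
clock: 16.93
eef_pos: [575.2, 290.8, 111.7]
eef_rot: [-1.57, 0.431, -2.674]
wrist_force: [-1.0, -0.4, 0.5]
finger_gap: 79.9
[575.15153719 290.75298366 111.70136601] [-1.03321084 -0.36364574  0.48790016] 79.86151807455953 [0.40072101 0.43518449 1.68422742 0.04873178 0.59244987 1.46954782]
shift [-0.2, -119.2, 0.3] turn [-0.05, -0.01, 0.3] rows >= 2.9 0.0
shift [-0.8, 0.8, 0.2] turn [-0.05, -0.01, 0.3] rows >= 0.0 0.0
```

View pics/c18.png

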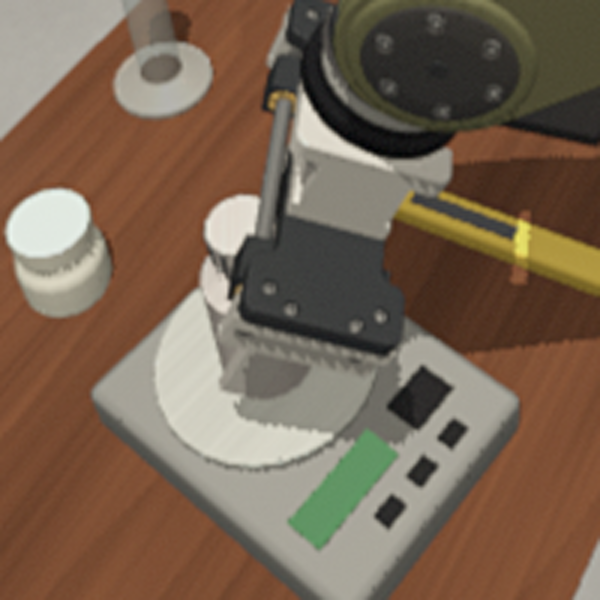

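```bash
python3 -m jog '[0,0,0,0,0,0,0,0,0,0,0,0,0,0,0,0,0,0,0,0,0,0,0,0,0,0,0,0,0,0]' 40 35
cat > fk.py <<'E'
from go import *
from scipy.optimize import least_squares
D=[([-1.30460464,.300460106,1.521584,-2.8e-5,1.32071403,-.0666322297],[179.60230924,-519.59205404,226.89111711],[-1.57196105,5e-5,-2.80876177]),
([-.699671873,.246595689,1.40468696,-3e-5,1.49074874,1.00105974],[441.43878813,-323.74117488,307.18621888],[-1.571,-.0004,3.01165982]),
([-.534623804,.510987596,1.29699579,-.00011,1.33490986,1.16895742],[562.86554242,-290.79369898,197.67502572],None),
([-.533500753,.622075919,1.38925951,5e-5,1.12882035,1.1703787],[565.27183388,-291.34570801,89.47899323],None),
([-.0223120515,.354430656,1.46251686,.0005,1.32749396,1.39905794],[571.23532793,23.9852598,221.68873648],[-1.5718,-.0027,-2.99228915]),
([.411311862,.524596314,1.21234662,-2.5e-5,1.40200892,1.59166946],[579.04603923,292.49861571,225.37629161],[-1.571,.003,-2.751]),
([.368626018,.00120291811,2.10866386,.272413194,.260947467,1.23693701],[482.44217637,244.09711939,204.24796826],[-1.571,.782,-2.674]),
([.39041542,.4043438,1.91477284,.95910769,.06810585,.55781503],[574.65125459,291.05014016,100.83517792],[-1.572,.785,-2.674]),
([.3722332,.05355062,2.09095245,.30929368,.21953733,1.20052945],[495.0606867,250.27287479,192.53253065],[-1.569,.79,-2.673]),
([.39425024,.20258794,1.72523712,.04166593,.78369043,1.47472103],[531.61669754,268.72880312,216.15633199],[-1.57,.431,-2.674]),
([.40072101,.43518449,1.68422742,.04873178,.59244987,1.46954782],[575.15153719,290.75298366,111.70136601],[-1.57,.431,-2.674])]
Ry=lambda a:R.from_euler('y',a).as_matrix()
Rz=lambda a:R.from_euler('z',a).as_matrix()
# base tool frame: at sum pitch 0 tool along z(up); tool y=approach
def fk(q,P):
    a0,h,L1,L2,ae,Lt,lat=P
    A=Rz(q[0])
    p=A@[a0,lat,0]+[0,0,h]
    B=A@Ry(q[1]); p=p+B@[0,0,L1]
    B=B@Ry(q[2]); p=p+B@[ae,0,L2]
    B=B@Rz(q[3])@Ry(q[4]); p=p+B@[0,0,Lt]
    B=B@Rz(q[5])
    # tool y = B z ; at q6=0, pointing down(Ry(pi)): tool z radial. Ry(pi): x->-x radial => tool z=-Bx ; x=y×z
    y=B[:,2]; z=-B[:,0]; return p,np.stack([np.cross(y,z),y,z],1)
def res(P): return np.concatenate([fk(q,P)[0]-np.array(x) for q,x,_ in D])
P=least_squares(res,[0,300,400,400,0,250,36]).x
LIM=np.array([[-3.03,3.03],[-.79,2.21],[.23,2.52],[-1.04,4.18],[0,3.07],[-2.55,2.55]])
def ik(pos,Rm,q0):
    def f(q):
        p,B=fk(q,P); return np.concatenate([(p-pos)/10,R.from_matrix(B.T@Rm).as_rotvec()*10])
    r=least_squares(f,np.clip(q0,LIM[:,0]+1e-3,LIM[:,1]-1e-3),bounds=(LIM[:,0],LIM[:,1])); return r.x,np.abs(r.fun).max()
if __name__=='__main__':
    print(np.round(P,1),np.abs(res(P)).max())
    for q,x,r in D:
        if r is not None: print(round(np.degrees(np.linalg.norm(R.from_matrix(fk(q,P)[1].T@R.from_euler('xyz',r).as_matrix()).as_rotvec())),2),end=' ')
    s=manip.read_state(); print('\n',s['eef_pos'],s['eef_rot'],s['joints'],s['finger_gap'],s['wrist_force'])
    cx,cy,ya=555.6,17.05,.197
    c=np.array([np.cos(ya),np.sin(ya),0]); dn=np.array([0,0,-1.])
    stop=np.array([cx,cy,62])+45*c
    for ph in (15,25,35,45,55):
        a=np.radians(ph); d=c*np.cos(a)+dn*np.sin(a)
        for h in (0,100,200):
          for sgn in (1,-1):
            Rm=frame(d,sgn*np.array([-np.sin(ya),np.cos(ya),0]))
            G=stop-60*c-7*d+[0,0,h]
            best=min((ik(G,Rm,[0,.5,1.9,j4,.3,j6]) for j4 in (0,3.14,1.57) for j6 in (1.57,-1.57)),key=lambda t:t[1])
            print(ph,h,sgn,np.round(best[0],2),round(best[1],3))
E
python3 fk.py
```

```text
clock: 17.4
eef_pos: [575.6, 291.0, 112.4]
eef_rot: [-1.57, 0.432, -2.674]
wrist_force: [0.5, -0.1, 0.3]
finger_gap: 50.0
[  0.  221.2 424.2 447.5  40.9 248.6  36.6] 0.002736755062045404
0.0 0.0 0.0 0.02 0.04 0.02 0.02 0.04 0.01 
 [575.55049862 290.98280583 112.37850878] [-1.57006049  0.43195832 -2.67382505] [0.40077268 0.43485128 1.68309998 0.04885254 0.59304467 1.46941965] 49.98823242557718 [ 0.51632159 -0.05092352  0.28573383]
15 0 1 [-0.24  0.59  2.32  2.67  1.1   1.68] 0.0
15 0 -1 [-0.24  0.59  2.32  2.67  1.1  -1.46] 0.0
15 100 1 [-0.24  0.24  2.36  2.56  0.83  1.87] 0.0
15 100 -1 [-0.24  0.24  2.36  2.56  0.83 -1.27] 0.0
15 200 1 [-0.24 -0.05  2.31  2.3   0.57  2.21] 0.0
15 200 -1 [-0.24 -0.05  2.31  2.3   0.57 -0.93] 0.0
25 0 1 [-0.22  0.46  2.31  2.61  0.8   1.78] 0.0
25 0 -1 [-0.22  0.46  2.31  2.61  0.8  -1.37] 0.0
25 100 1 [-0.22  0.14  2.31  2.37  0.55  2.08] 0.0
25 100 -1 [-0.22  0.14  2.31  2.37  0.55 -1.06] 0.0
25 200 1 [-0.21 -0.1   2.25  1.96  0.38  2.55] 0.314
25 200 -1 [-0.22 -0.1   2.24  1.8   0.38 -0.43] 0.0
35 0 1 [-0.19  0.36  2.27  2.46  0.51  1.96] 0.0
35 0 
[... 168 characters left out ...]
.12  2.12  0.8   0.35 -2.55] 0.426
35 200 -1 [-0.19 -0.12  2.14  1.04  0.37  0.33] 0.0
45 0 1 [-0.16  0.31  2.2   1.98  0.27  2.46] 0.0
45 0 -1 [-0.16  0.31  2.2   1.98  0.27 -0.68] 0.0
45 100 1 [-0.14  0.07  2.13  0.76  0.29 -2.55] 0.339
45 100 -1 [-0.16  0.07  2.15  0.98  0.3   0.36] 0.0
45 200 1 [-0.16 -0.09  2.04  0.53  0.51 -2.3 ] 0.0
45 200 -1 [-0.16 -0.09  2.04  0.53  0.51  0.84] 0.0
55 0 1 [-0.12  0.29  2.1   0.73  0.24 -2.55] 0.178
55 0 -1 [-0.13  0.29  2.1   0.86  0.24  0.45] 0.0
55 100 1 [-0.13  0.09  2.04  0.43  0.46 -2.23] 0.0
55 100 -1 [-0.13  0.09  2.04  0.43  0.46  0.92] 0.0
55 200 1 [-0.13 -0.04  1.92  0.29  0.7  -2.06] 0.0
55 200 -1 [-0.13 -0.04  1.92  0.29  0.7   1.08] 0.0
```

```bash
cat > path.py <<'E'
from fk import *
s=manip.read_state()
R0=R.from_euler('xyz',s['eef_rot']).as_matrix(); t0=s['eef_pos']
ft=R0.T@(np.array([578.8,292.4,45])-t0); fd=R0.T@np.array([0,0,-1.])
print('foot in tool',np.round(ft,1).tolist(),'axis',np.round(fd,4).tolist())
np.savez('grasp.npz',ft=ft,fd=fd)
# cradle target from bottle: f=c, tool z horizontal
cx,cy,ya=555.6,17.05,.197
c=np.array([np.cos(ya),np.sin(ya),0]); stop=np.array([cx,cy,62])+45*c
# Rm with Rm@fd=c, Rm@[0,0,1]=zhat x c
F1=np.stack([fd,np.cross([0,0,1],fd),[0,0,1]],1); h=np.array([-np.sin(ya),np.cos(ya),0])
F2=np.stack([c,np.cross(h,c),h],1); Rm=F2@F1.T
def tgt(off): return stop+off-Rm@ft
A=t0+[0,0,130]; qa,ea=ik(A,R0,s['joints'])
T=tgt(-25*c+np.array([0,0,110])); qb,eb=ik(T,Rm,[-.2,.14,2.31,2.37,.55,2.08]); 
qc,ec=ik(tgt(np.array([0,0,0])),Rm,qb)
if __name__=='__main__':
    print(np.round(qa,2),ea,np.round(qb,2),eb,np.round(qc,2),ec)
    print('lift'); plan(A,R0)
    pts=[]
    for k in range(0,31):
        q=qa+(qb-qa)*k/30; p,B=fk(q,P); foot=p+B@ft; cap=foot-118*(B@fd); wc=p-B[:,1]*248
        if k%3==0: print(k,'tcp',np.round(p),'foot',np.round(foot),'cap',np.round(cap),'j5',round(q[4],2),'wrist',np.round(wc),
         'rot from prev call start')
    np.savez('pp.npz',qa=qa,qb=qb,qc=qc)
E
python3 path.py
```

```text
foot in tool [25.0, 62.7, 0.2] axis [0.4187, 0.9081, -0.0007]
[0.4  0.29 1.56 0.04 0.87 1.49] 7.931889811494353e-11 [-0.25  0.06  2.37  2.29  0.55  2.15] 1.7053025658242404e-14 [-0.22  0.46  2.31  2.61  0.81  1.77] 8.526512829121202e-15
lift
shift [-54.4, -118.1, 0.1] turn [0.0, 0.0, 0.0] rows >= 3.1 0.0
0 tcp [576. 291. 242.] foot [579. 292. 175.] cap [579. 292. 293.] j5 0.87 wrist [483. 244. 468.] rot from prev call start
3 tcp [558. 284. 224.] foot [555. 299. 158.] cap [566. 273. 273.] j5 0.84 wrist [479. 206. 446.] rot from prev call start
6 tcp [545. 276. 213.] foot [540. 305. 153.] cap [555. 253. 258.] j5 0.8 wrist [472. 169. 425.] rot from prev call start
9 tcp [538. 265. 209.] foot [535. 307. 157.] cap [547. 232. 247.] j5 0.77 wrist [460. 133. 404.] rot from prev call start
12 tcp [537. 249. 208.] foot [540. 301. 166.] cap [540. 208. 238.] j5 0.74 wrist [445. 100. 384.] rot from prev call start
15 tcp [539. 225. 209.] foot [552. 283. 177.] cap [534. 180. 230.] j5 0.71 wrist [426.  69. 365.] rot from prev call start
18 tcp [542. 194. 210.] foot [567. 253. 187.] cap [527. 148. 222.] j5 0.68 wrist [403.  40. 346.] rot from prev call start
21 tcp [544. 155. 208.] foot [582. 209. 194.] cap [517. 112. 213.] j5 0.65 wrist [378.  15. 328.] rot from prev call start
24 tcp [540. 110. 202.] foot [591. 154. 194.] cap [504.  75. 202.] j5 0.61 wrist [350.  -6. 311.] rot from prev call start
27 tcp [530.  60. 191.] foot [590.  90. 187.] cap [485.  36. 188.] j5 0.58 wrist [320. -23. 295.] rot from prev call start
30 tcp [509.   8. 176.] foot [575.  21. 172.] cap [459.  -2. 172.] j5 0.55 wrist [288. -37. 279.] rot from prev call start
```

```bash
python3 -m jog '[-1,-3,0,0,0,0, -4,-9,0,0,0,0, -12,-26,0,0,0,0, -24,-52,0,0,0,0, -37,-80,0,0,0,0, -48,-104,0,0,0,0, -53,-115,0,0,0,0, -54,-118,0,0,0,0, -54,-118,0,0,0,0]'
cat > rows.py <<'E'
import sys
from fk import *
from h import *
z=np.load('pp.npz'); qb=z[sys.argv[1]]; N=int(sys.argv[2])
s=manip.read_state(); q0=s['joints']; R0=R.from_euler('xyz',s['eef_rot']).as_matrix()
print(np.round(s['eef_pos'],1),s['finger_gap'],np.round(s['wrist_force'],1),np.round(q0,3))
prev=R0;pp=s['eef_pos']
for k in range(1,min(N,10)+1):
    q=q0+(qb-q0)*k/N; p,B=fk(q,P)
    print(k,np.round(R0.T@(p-s['eef_pos'])).astype(int).tolist(),np.round(np.degrees(R.from_matrix(R0.T@B).as_rotvec()),1).tolist(),
      round(np.linalg.norm(p-pp),1),round(np.degrees(np.linalg.norm(R.from_matrix(prev.T@B).as_rotvec())),1)); prev=B;pp=p
E
python3 rows.py qb 30
python3 - <<'E'
from go import *
c=manip.camera('side'); save(c,'side13')
E
```

```text
clock: 18.15
eef_pos: [575.1, 290.9, 242.4]
eef_rot: [-1.57, 0.432, -2.674]
wrist_force: [-0.7, 0.7, -4.9]
finger_gap: 49.2
[575.1 290.9 242.4] 49.151650945627836 [-0.7  0.7 -4.9] [0.401 0.285 1.559 0.036 0.867 1.487]
1 [9, 4, -1] [-2.7, 5.3, -0.2] 9.9 5.9
2 [18, 7, -1] [-5.4, 10.6, -0.4] 8.9 6.0
3 [25, 9, -1] [-7.9, 16.0, -0.6] 7.9 6.0
4 [32, 11, -1] [-10.4, 21.6, -0.7] 6.9 6.1
5 [38, 12, -1] [-12.8, 27.2, -0.8] 6.0 6.1
6 [43, 12, 0] [-15.2, 32.8, -0.9] 5.3 6.1
7 [47, 12, 2] [-17.5, 38.6, -0.9] 4.8 6.2
8 [51, 12, 4] [-19.7, 44.4, -0.9] 4.5 6.2
9 [55, 12, 7] [-21.9, 50.2, -0.8] 4.5 6.2
10 [58, 11, 10] [-24.0, 56.1, -0.7] 4.8 6.3
```

View pics/side13.png

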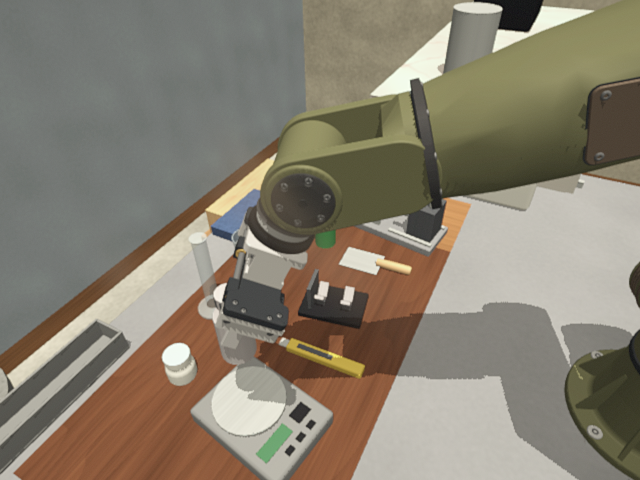

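Bottle is lifted off the pan (foot near (238,355)), with the balance clear. Now the sweep toward the cradle.

```bash
python3 -m jog '[9,4,-1,-2.7,5.3,-0.2, 18,7,-1,-5.4,10.6,-0.4, 25,9,-1,-7.9,16,-0.6, 32,11,-1,-10.4,21.6,-0.7, 38,12,-1,-12.8,27.2,-0.8, 43,12,0,-15.2,32.8,-0.9, 47,12,2,-17.5,38.6,-0.9, 51,12,4,-19.7,44.4,-0.9, 55,12,7,-21.9,50.2,-0.8, 58,11,10,-24,56.1,-0.7]'
python3 rows.py qb 20
```

```text
clock: 19.03
eef_pos: [536.1, 259.7, 205.4]
eef_rot: [-2.272, 0.053, 2.672]
wrist_force: [0.3, 0.3, -4.0]
finger_gap: 48.9
[536.1 259.7 205.4] 48.87669822277389 [ 0.3  0.3 -4. ] [0.182 0.213 1.832 0.789 0.759 1.708]
1 [-2, -3, 4] [-2.3, 5.9, 0.3] 5.4 6.3
2 [-5, -7, 8] [-4.6, 11.8, 0.7] 6.1 6.3
3 [-8, -11, 12] [-6.8, 17.7, 1.2] 6.9 6.4
4 [-13, -15, 17] [-9.1, 23.6, 1.7] 7.8 6.4
5 [-17, -20, 22] [-11.4, 29.6, 2.2] 8.6 6.4
6 [-23, -25, 28] [-13.8, 35.6, 2.8] 9.5 6.4
7 [-28, -31, 35] [-16.1, 41.5, 3.5] 10.4 6.5
8 [-34, -37, 42] [-18.5, 47.5, 4.2] 11.3 6.5
9 [-41, -43, 51] [-21.0, 53.5, 4.9] 12.2 6.5
10 [-47, -50, 60] [-23.5, 59.5, 5.7] 13.0 6.5
```

```bash
python3 -m jog '[-2,-3,4,-2.3,5.9,0.3, -5,-7,8,-4.6,11.8,0.7, -8,-11,12,-6.8,17.7,1.2, -13,-15,17,-9.1,23.6,1.7, -17,-20,22,-11.4,29.6,2.2, -23,-25,28,-13.8,35.6,2.8, -28,-31,35,-16.1,41.5,3.5, -34,-37,42,-18.5,47.5,4.2, -41,-43,51,-21,53.5,4.9, -47,-50,60,-23.5,59.5,5.7]'
python3 rows.py qb 10
```

```text
clock: 19.87
eef_pos: [543.2, 168.4, 207.7]
eef_rot: [-2.452, -0.653, 1.854]
wrist_force: [-1.0, 0.4, -3.6]
finger_gap: 48.8
[543.2 168.4 207.7] 48.84172617432661 [-1.   0.4 -3.6] [-0.036  0.136  2.099  1.538  0.656  1.928]
1 [-11, -7, -3] [-2.6, 5.9, 0.7] 13.8 6.5
2 [-23, -16, -6] [-5.3, 11.9, 1.4] 14.5 6.5
3 [-35, -24, -8] [-8.0, 17.8, 2.0] 15.3 6.6
4 [-48, -33, -10] [-10.8, 23.7, 2.7] 16.0 6.6
5 [-62, -43, -11] [-13.7, 29.6, 3.3] 16.7 6.6
6 [-76, -53, -10] [-16.6, 35.5, 3.9] 17.4 6.6
7 [-90, -64, -9] [-19.6, 41.4, 4.5] 18.0 6.6
8 [-105, -76, -7] [-22.7, 47.2, 5.0] 18.6 6.6
9 [-120, -87, -4] [-25.9, 53.0, 5.5] 19.2 6.6
10 [-135, -100, 1] [-29.1, 58.8, 6.0] 19.7 6.6
```

```bash
python3 -m jog '[-11,-7,-3,-2.6,5.9,0.7, -23,-16,-6,-5.3,11.9,1.4, -35,-24,-8,-8,17.8,2, -48,-33,-10,-10.8,23.7,2.7, -62,-43,-11,-13.7,29.6,3.3, -76,-53,-10,-16.6,35.5,3.9, -90,-64,-9,-19.6,41.4,4.5, -105,-76,-7,-22.7,47.2,5, -120,-87,-4,-25.9,53,5.5, -135,-100,1,-29.1,58.8,6]'
python3 -m jog '[0,0,0,0,0,0,0,0,0,0,0,0]'
cat > cr.py <<'E'
from go import *
z=np.load('grasp.npz'); ft,fd=z['ft'],z['fd']
cx,cy,ya=555.6,17.05,.197
c=np.array([np.cos(ya),np.sin(ya),0]); stop=np.array([cx,cy,62])+45*c
F1=np.stack([fd,np.cross([0,0,1],fd),[0,0,1]],1); h=np.array([-np.sin(ya),np.cos(ya),0])
F2=np.stack([c,np.cross(h,c),h],1); Rm=F2@F1.T
s=manip.read_state(); R0=R.from_euler('xyz',s['eef_rot']).as_matrix()
foot=s['eef_pos']+R0@ft
print(np.round(s['eef_pos'],1),s['finger_gap'],np.round(s['wrist_force'],1),np.round(s['joints'],3))
e=foot-stop; print('foot rel stop along,lat,up',np.round([e@c,e@h,e[2]],1),'axis',np.round(R0@fd,3),'tgt',np.round(c,3))
for al,up in ((-25,110),(-15,20),(-15,6)):
    print(al,up,end=' '); plan(stop+al*c+[0,0,up]-Rm@ft,Rm)
print('in tool: cradle x',np.round(R0.T@c,3),'down',np.round(R0.T@[0,0,-1],3))
E
python3 cr.py
python3 - <<'E'
from go import *
for n in ('side','top'):
    c=manip.camera(n); save(c,n+'14')
a=cv2.imread('pics/side14.png');b=cv2.imread('pics/top14.png')
up=lambda i,x,y,w,h,s: cv2.resize(i[y:y+h,x:x+w],None,fx=s,fy=s,interpolation=cv2.INTER_CUBIC)
cv2.imwrite('pics/c19.png',np.hstack([up(a,240,180,160,200,2.5),up(b,220,180,160,200,2.5)]))
E
```

```text
clock: 20.7
eef_pos: [509.4, 6.9, 175.6]
eef_rot: [-1.57, -1.138, 0.196]
wrist_force: [0.2, 0.1, -3.7]
finger_gap: 49.1
clock: 20.87
eef_pos: [509.8, 7.7, 176.3]
eef_rot: [-1.58, -1.14, 0.211]
wrist_force: [1.0, 0.6, -3.3]
finger_gap: 48.9
[509.8   7.7 176.3] 48.94960717150011 [ 1.   0.6 -3.3] [-0.255  0.061  2.365  2.277  0.553  2.149]
foot rel stop along,lat,up [-24.3   0.4 110.8] axis [0.98  0.201 0.001] tgt [0.981 0.196 0.   ]
-25 110 shift [-0.9, -0.3, 0.0] turn [-0.19, 0.34, 0.04] rows >= 0.0 0.1
-15 20 shift [-78.5, 46.4, 0.3] turn [-0.19, 0.34, 0.04] rows >= 2.2 0.1
-15 6 shift [-91.2, 52.3, 0.4] turn [-0.19, 0.34, 0.04] rows >= 2.5 0.1
in tool: cradle x [ 0.418  0.908 -0.006] down [-0.908  0.418  0.004]
```

View pics/c19.png

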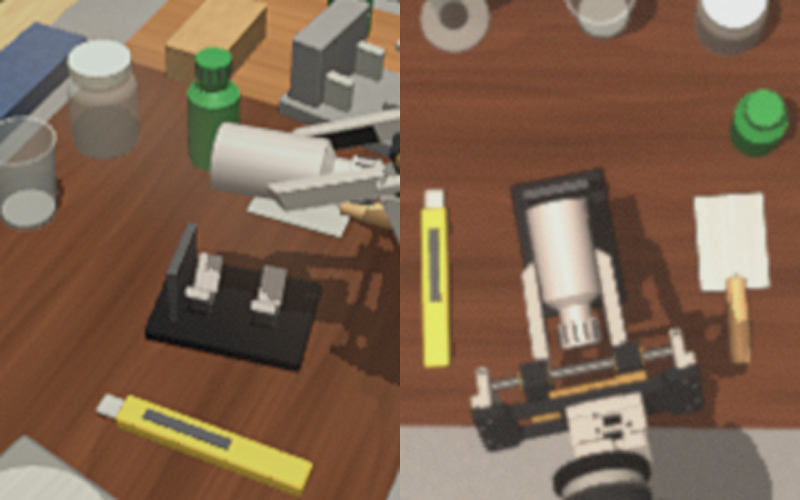

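```bash
python3 -m jog '[-10,4,0,-0.2,0.3,0, -28,13,0,-0.2,0.3,0, -50,24,0,-0.2,0.3,0, -66,33,0,-0.2,0.3,0, -75,40,0,-0.2,0.3,0, -79,44,0,-0.2,0.3,0, -79,44,0,-0.2,0.3,0, -79,44,0,-0.2,0.3,0]'
python3 cr.py
python3 - <<'E'
from go import *
from fit import C
for n in ('side','top'):
    c=manip.camera(n); save(c,n+'15')
a=cv2.imread('pics/side15.png');b=cv2.imread('pics/top15.png')
up=lambda i,x,y,w,h,s: cv2.resize(i[y:y+h,x:x+w],None,fx=s,fy=s,interpolation=cv2.INTER_CUBIC)
cv2.imwrite('pics/c20.png',np.hstack([up(a,270,230,100,150,4),up(b,240,220,100,150,4)]))
z=np.load('grasp.npz'); ft,fd=z['ft'],z['fd'];s=manip.read_state(); R0=R.from_euler('xyz',s['eef_rot']).as_matrix()
foot=s['eef_pos']+R0@ft; ax=R0@fd; lat=np.cross([0,0,1],ax)
for nm,p in [('foot top',foot+[0,0,25]),('foot L',foot+25*lat),('foot R',foot-25*lat),('sh L',foot-78*ax+25*lat),('sh R',foot-78*ax-25*lat)]:
    print(nm,'side',np.round((proj(C['side'],p)-[270,230])*4),'top',np.round((proj(C['top'],p)-[240,220])*4+[400,0]))
E
```

```text
clock: 21.63
eef_pos: [518.1, 9.3, 87.8]
eef_rot: [-1.572, -1.143, 0.2]
wrist_force: [0.4, -0.1, -3.6]
finger_gap: 48.9
[518.1   9.3  87.8] 48.94611464285059 [ 0.4 -0.1 -3.6] [-0.241  0.369  2.357  2.557  0.779  1.817]
foot rel stop along,lat,up [-15.9  -0.   22.5] axis [0.98  0.197 0.004] tgt [0.981 0.196 0.   ]
-25 110 shift [76.1, -44.6, 0.1] turn [-0.05, 0.06, 0.24] rows >= 2.1 0.0
-15 20 shift [-1.7, 1.8, 0.1] turn [-0.05, 0.06, 0.24] rows >= 0.1 0.0
-15 6 shift [-14.4, 7.6, 0.1] turn [-0.05, 0.06, 0.24] rows >= 0.4 0.0
in tool: cradle x [ 0.415  0.91  -0.002] down [-0.91   0.415  0.001]
foot top side [212. 139.] top [573. 168.]
foot L side [198. 211.] top [532. 182.]
foot R side [226. 142.] top [620. 165.]
sh L side [357. 243.] top [557. 319.]
sh R side [378. 172.] top [645. 302.]
```

View pics/c20.png

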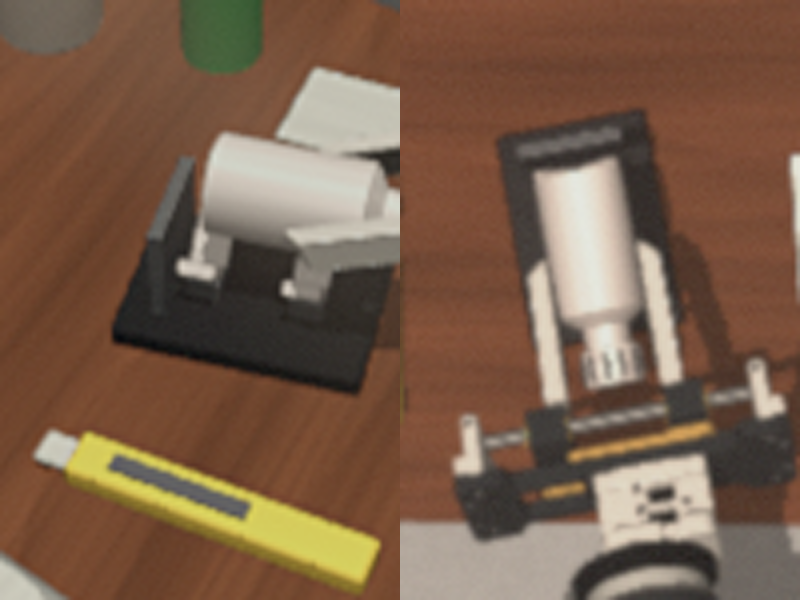

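```bash
python3 -m jog '[-4,2,0,0,0,0.2, -9,4,0,0,0,0.2, -13,6,0,0,0,0.2, -15.5,7,0,0,0,0.2, -16.5,7.5,0,0,0,0.2, -16.5,7.5,0,0,0,0.2]'
python3 cr.py
python3 -m jog '[-0.5,0.2,0,0,0,0, -0.9,0.4,0,0,0,0, -0.9,0.4,0,0,0,0]'
python3 -m jog '[-0.5,0.2,0,0,0,0, -0.9,0.4,0,0,0,0, -0.9,0.4,0,0,0,0]'
python3 cr.py
```

```text
clock: 22.23
eef_pos: [517.7, 9.0, 69.0]
eef_rot: [-1.571, -1.139, 0.197]
wrist_force: [0.4, -0.8, -4.0]
finger_gap: 49.0
[517.7   9.   69. ] 48.96190489456734 [ 0.4 -0.8 -4. ] [-0.242  0.432  2.352  2.587  0.823  1.776]
foot rel stop along,lat,up [-16.4  -0.3   3.4] axis [0.981 0.195 0.   ] tgt [0.981 0.196 0.   ]
-25 110 shift [93.2, -52.4, 0.3] turn [-0.0, 0.0, 0.0] rows >= 2.6 0.0
-15 20 shift [15.6, -5.7, 0.3] turn [-0.0, 0.0, 0.0] rows >= 0.4 0.0
-15 6 shift [2.9, 0.2, 0.3] turn [-0.0, 0.0, 0.0] rows >= 0.1 0.0
in tool: cradle x [ 0.419  0.908 -0.   ] down [-0.908  0.419 -0.   ]
clock: 22.48
eef_pos: [517.8, 9.0, 68.6]
eef_rot: [-1.572, -1.14, 0.198]
wrist_force: [0.3, -0.6, -3.5]
finger_gap: 49.1
clock: 22.73
eef_pos: [518.0, 9.1, 68.0]
eef_rot: [-1.572, -1.141, 0.199]
wrist_force: [-2.2, 2.2, 1.5]
finger_gap: 49.3
[518.    9.1  68. ] 49.324881190782804 [-2.2  2.2  1.5] [-0.241  0.437  2.351  2.59   0.829  1.771]
foot rel stop along,lat,up [-16.1  -0.2   2.6] axis [0.981 0.196 0.002] tgt [0.981 0.196 0.   ]
-25 110 shift [94.1, -52.9, 0.2] turn [-0.02, 0.05, 0.13] rows >= 2.6 0.0
-15 20 shift [16.4, -6.3, 0.2] turn [-0.02, 0.05, 0.13] rows >= 0.4 0.0
-15 6 shift [3.7, -0.5, 0.2] turn [-0.02, 0.05, 0.13] rows >= 0.1 0.0
in tool: cradle x [ 0.417  0.909 -0.001] down [-0.909  0.417  0.001]
```

```bash
python3 -m jog '[0,0,0.7,0,0,0, 0,0,1.3,0,0,0, 0,0,1.3,0,0,0]'
python3 -m jog '[-0.5,0.2,0,0,0,0, -0.9,0.4,0,0,0,0, -0.9,0.4,0,0,0,0]'
python3 cr.py
python3 - <<'E'
from go import *
for n in ('side','top'):
    c=manip.camera(n); save(c,n+'16')
a=cv2.imread('pics/side16.png');b=cv2.imread('pics/top16.png')
up=lambda i,x,y,w,h,s: cv2.resize(i[y:y+h,x:x+w],None,fx=s,fy=s,interpolation=cv2.INTER_CUBIC)
cv2.imwrite('pics/c21.png',np.hstack([up(a,280,250,100,100,4),up(b,240,230,100,100,4)]))
E
```

```text
clock: 22.98
eef_pos: [517.3, 10.3, 67.2]
eef_rot: [-1.571, -1.139, 0.198]
wrist_force: [-0.7, -0.4, -4.4]
finger_gap: 48.9
clock: 23.23
eef_pos: [517.6, 10.5, 66.8]
eef_rot: [-1.572, -1.141, 0.199]
wrist_force: [-2.8, 2.8, 1.9]
finger_gap: 49.4
[517.6  10.5  66.8] 49.40598032573833 [-2.8  2.8  1.9] [-0.237  0.44   2.352  2.596  0.831  1.767]
foot rel stop along,lat,up [-16.2   1.2   1.3] axis [0.981 0.196 0.002] tgt [0.981 0.196 0.   ]
-25 110 shift [95.2, -53.4, -1.2] turn [-0.02, 0.04, 0.1] rows >= 2.6 0.0
-15 20 shift [17.6, -6.7, -1.1] turn [-0.02, 0.04, 0.1] rows >= 0.5 0.0
-15 6 shift [4.8, -0.9, -1.1] turn [-0.02, 0.04, 0.1] rows >= 0.1 0.0
in tool: cradle x [ 0.417  0.909 -0.001] down [-0.909  0.417  0.   ]
```

View pics/c21.png

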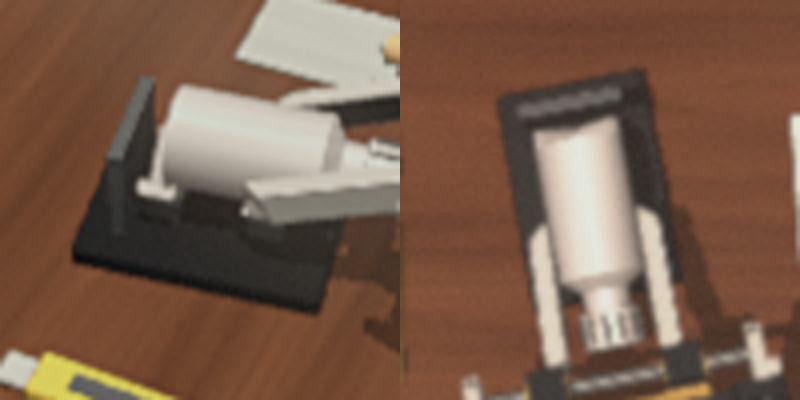

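```bash
python3 -m jog '[0,0,0.7,0,0,0, 0,0,1.3,0,0,0, 0,0,1.3,0,0,0]'
python3 -m jog '[-0.5,0.2,0,0,0,0, -0.9,0.4,0,0,0,0, -0.9,0.4,0,0,0,0]'
python3 cr.py
```

```text
clock: 23.58
eef_pos: [517.4, 11.1, 66.4]
eef_rot: [-1.571, -1.139, 0.196]
wrist_force: [0.9, -3.6, -2.5]
finger_gap: 49.0
clock: 23.83
eef_pos: [517.6, 11.1, 66.2]
eef_rot: [-1.572, -1.142, 0.197]
wrist_force: [-6.0, -5.0, 7.0]
finger_gap: 49.1
[517.6  11.1  66.2] 49.076484027592585 [-6. -5.  7.] [-0.234  0.443  2.352  2.604  0.834  1.763]
foot rel stop along,lat,up [-16.1   1.7   0.9] axis [0.981 0.194 0.003] tgt [0.981 0.196 0.   ]
-25 110 shift [95.7, -53.6, -1.8] turn [0.07, -0.01, 0.17] rows >= 2.6 0.0
-15 20 shift [18.0, -7.0, -1.8] turn [0.07, -0.01, 0.17] rows >= 0.5 0.0
-15 6 shift [5.3, -1.2, -1.8] turn [0.07, -0.01, 0.17] rows >= 0.1 0.0
in tool: cradle x [0.416 0.909 0.001] down [-0.909  0.416  0.   ]
```

```bash
python3 -m jog '[0.3,-0.1,-0.4,0,0,0, 0.5,-0.2,-0.4,0,0,0, 1.1,1.2,-0.4,0,0,0, 1.8,2.7,-0.4,0,0,0, 2.5,4.3,-0.4,0,0,0, 3.2,5.8,-0.4,0,0,0, 3.2,5.8,-0.4,0,0,0]'
python3 cr.py
python3 -m jog '[0.4,0.9,0,0,0,0, 0.8,1.8,0,0,0,0, 0.8,1.8,0,0,0,0]'
python3 -m jog '[0.4,0.9,0,0,0,0, 0.8,1.8,0,0,0,0, 0.8,1.8,0,0,0,0]'
python3 cr.py|head -2
```

```text
clock: 24.42
eef_pos: [524.0, 12.4, 66.3]
eef_rot: [-1.572, -1.14, 0.198]
wrist_force: [-2.5, -2.9, 3.4]
finger_gap: 49.4
[524.   12.4  66.3] 49.43926144161223 [-2.5 -2.9  3.4] [-0.226  0.448  2.336  2.608  0.822  1.767]
foot rel stop along,lat,up [-9.5  1.8  0.9] axis [0.981 0.195 0.002] tgt [0.981 0.196 0.   ]
-25 110 shift [92.8, -59.6, -1.8] turn [0.02, 0.02, 0.09] rows >= 2.6 0.0
-15 20 shift [15.2, -13.0, -1.8] turn [0.02, 0.02, 0.09] rows >= 0.5 0.0
-15 6 shift [2.5, -7.2, -1.8] turn [0.02, 0.02, 0.09] rows >= 0.2 0.0
in tool: cradle x [ 0.417  0.909 -0.   ] down [-0.909  0.417  0.   ]
clock: 24.67
eef_pos: [525.8, 12.7, 66.3]
eef_rot: [-1.572, -1.14, 0.198]
wrist_force: [-5.3, -3.3, 5.7]
finger_gap: 48.9
clock: 24.92
eef_pos: [527.7, 13.1, 66.3]
eef_rot: [-1.572, -1.14, 0.198]
wrist_force: [-5.6, -2.6, 5.8]
finger_gap: 49.1
[527.7  13.1  66.3] 49.05631048878007 [-5.6 -2.6  5.8] [-0.22   0.451  2.328  2.612  0.817  1.769]
foot rel stop along,lat,up [-5.7  1.8  0.9] axis [0.981 0.195 0.002] tgt [0.981 0.196 0.   ]
```

```bash
python3 -m jog '[0.4,0.9,0,0,0,0, 0.8,1.8,0,0,0,0, 0.8,1.8,0,0,0,0]'
python3 -m jog '[0.4,0.9,0,0,0,0, 0.4,0.9,0,0,0,0, 0.4,0.9,0,0,0,0]'
python3 -m jog '[0.4,0.9,0,0,0,0, 0.4,0.9,0,0,0,0, 0.4,0.9,0,0,0,0]'
python3 cr.py|head -2
python3 - <<'E'
from go import *
for n in ('side','top'):
    c=manip.camera(n); save(c,n+'17')
a=cv2.imread('pics/side17.png');b=cv2.imread('pics/top17.png')
up=lambda i,x,y,w,h,s: cv2.resize(i[y:y+h,x:x+w],None,fx=s,fy=s,interpolation=cv2.INTER_CUBIC)
cv2.imwrite('pics/c22.png',np.hstack([up(a,290,255,80,80,5),up(b,250,240,80,80,5)]))
E
```

```text
clock: 25.17
eef_pos: [529.7, 13.5, 66.3]
eef_rot: [-1.572, -1.141, 0.198]
wrist_force: [-6.5, -3.8, 6.0]
finger_gap: 49.1
clock: 25.42
eef_pos: [530.6, 13.7, 66.3]
eef_rot: [-1.572, -1.141, 0.198]
wrist_force: [-6.7, -3.7, 6.9]
finger_gap: 49.4
clock: 25.67
eef_pos: [531.6, 13.9, 66.3]
eef_rot: [-1.572, -1.141, 0.198]
wrist_force: [-6.6, -3.3, 6.6]
finger_gap: 49.0
[531.6  13.9  66.3] 48.9775177815968 [-6.6 -3.3  6.6] [-0.215  0.455  2.318  2.615  0.811  1.77 ]
foot rel stop along,lat,up [-1.8  1.8  0.9] axis [0.981 0.195 0.002] tgt [0.981 0.196 0.   ]
```

View pics/c22.png

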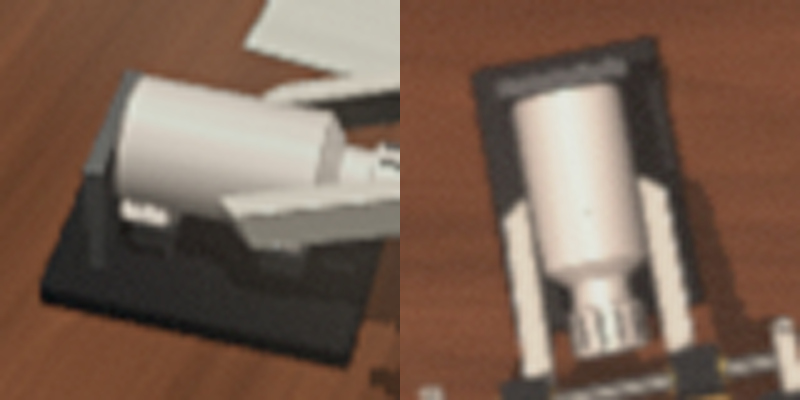

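```bash
python3 -m jog '[0.4,0.9,0,0,0,0, 0.4,0.9,0,0,0,0, 0.4,0.9,0,0,0,0]'
python3 -m jog '[0.4,0.9,0,0,0,0, 0.4,0.9,0,0,0,0, 0.4,0.9,0,0,0,0]'
python3 -m jog '[0.2,0.5,0,0,0,0, 0.2,0.5,0,0,0,0, 0.2,0.5,0,0,0,0]'
python3 cr.py|head -2
```

```text
clock: 26.02
eef_pos: [532.5, 14.1, 66.3]
eef_rot: [-1.572, -1.141, 0.198]
wrist_force: [-7.1, -3.4, 6.9]
finger_gap: 49.5
clock: 26.27
eef_pos: [533.5, 14.3, 66.3]
eef_rot: [-1.572, -1.141, 0.198]
wrist_force: [-6.5, -4.2, 6.9]
finger_gap: 49.2
clock: 26.52
eef_pos: [534.0, 14.4, 66.3]
eef_rot: [-1.572, -1.141, 0.198]
wrist_force: [-9.5, -4.3, 8.0]
finger_gap: 49.2
[534.   14.4  66.3] 49.20379106537983 [-9.5 -4.3  8. ] [-0.212  0.457  2.313  2.618  0.808  1.771]
foot rel stop along,lat,up [0.7 1.8 0.9] axis [0.981 0.195 0.002] tgt [0.981 0.196 0.   ]
```

```bash
python3 -m jog '[0.2,0.5,0,0,0,0, 0.2,0.5,0,0,0,0, 0.2,0.5,0,0,0,0]'
python3 -m jog '[0.2,0.5,0,0,0,0, 0.2,0.5,0,0,0,0, 0.2,0.5,0,0,0,0]'
python3 cr.py|head -2
```

```text
clock: 26.77
eef_pos: [534.5, 14.5, 66.3]
eef_rot: [-1.572, -1.141, 0.198]
wrist_force: [-9.5, -4.1, 8.1]
finger_gap: 49.5
clock: 27.02
eef_pos: [535.0, 14.6, 66.3]
eef_rot: [-1.572, -1.141, 0.198]
wrist_force: [-8.7, -4.2, 8.5]
finger_gap: 49.0
[535.   14.6  66.3] 48.982557025032435 [-8.7 -4.2  8.5] [-0.211  0.459  2.31   2.619  0.806  1.772]
foot rel stop along,lat,up [1.7 1.8 0.8] axis [0.981 0.195 0.002] tgt [0.981 0.196 0.   ]
```

```bash
python3 -m jog '[0.3,-0.1,-0.2,0,0,0, 0.3,-0.1,-0.2,0,0,0, 0.3,-0.1,-0.2,0,0,0]'
python3 -m jog '[0.2,0.5,0,0,0,0, 0.4,0.9,0,0,0,0, 0.4,0.9,0,0,0,0]'
python3 -m jog '[0.2,0.5,0,0,0,0, 0.4,0.9,0,0,0,0, 0.4,0.9,0,0,0,0]'
python3 cr.py|head -2
python3 - <<'E'
from go import *
for n in ('side','top'):
    c=manip.camera(n); save(c,n+'18')
a=cv2.imread('pics/side18.png');b=cv2.imread('pics/top18.png')
up=lambda i,x,y,w,h,s: cv2.resize(i[y:y+h,x:x+w],None,fx=s,fy=s,interpolation=cv2.INTER_CUBIC)
cv2.imwrite('pics/c23.png',np.hstack([up(a,290,255,80,80,5),up(b,250,240,80,80,5)]))
E
```

```text
clock: 27.27
eef_pos: [535.0, 14.6, 66.3]
eef_rot: [-1.572, -1.14, 0.198]
wrist_force: [-6.9, -2.3, 5.7]
finger_gap: 49.4
clock: 27.52
eef_pos: [535.5, 14.7, 66.3]
eef_rot: [-1.571, -1.14, 0.197]
wrist_force: [-18.1, -6.3, 11.9]
finger_gap: 49.0
clock: 27.77
eef_pos: [535.5, 14.7, 66.2]
eef_rot: [-1.57, -1.139, 0.195]
wrist_force: [-35.7, -10.7, 23.8]
finger_gap: 49.1
[535.5  14.7  66.2] 49.076700028609054 [-35.7 -10.7  23.8] [-0.21   0.458  2.309  2.62   0.803  1.773]
foot rel stop along,lat,up [2.3 1.7 0.7] axis [0.981 0.194 0.001] tgt [0.981 0.196 0.   ]
```

View pics/c23.png

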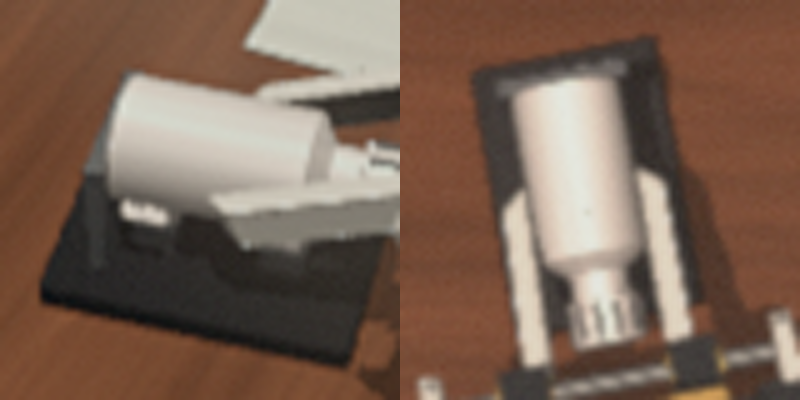

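```bash
python3 -m jog '[-0.4,-0.9,0,0,0,0, -0.6,-1.4,0,0,0,0, -0.6,-1.4,0,0,0,0]'
python3 cr.py|head -2
```

```text
clock: 28.12
eef_pos: [535.5, 14.6, 66.3]
eef_rot: [-1.572, -1.14, 0.198]
wrist_force: [-8.4, -2.4, 6.9]
finger_gap: 49.3
[535.5  14.6  66.3] 49.33470938789522 [-8.4 -2.4  6.9] [-0.211  0.458  2.309  2.618  0.804  1.773]
foot rel stop along,lat,up [2.2 1.8 0.8] axis [0.981 0.196 0.001] tgt [0.981 0.196 0.   ]
```

```bash
python3 -m jog '[0,0,0,0,0,0, 0,0,0,0,0,0, 0,0,0,0,0,0]' 54 10
python3 -m jog '[0,0,0,0,0,0, 0,0,0,0,0,0, 0,0,0,0,0,0, 0,0,0,0,0,0]' 76
python3 cr.py|head -2
python3 - <<'E'
from go import *
for n in ('side','top'):
    c=manip.camera(n); save(c,n+'19')
a=cv2.imread('pics/side19.png');b=cv2.imread('pics/top19.png')
up=lambda i,x,y,w,h,s: cv2.resize(i[y:y+h,x:x+w],None,fx=s,fy=s,interpolation=cv2.INTER_CUBIC)
cv2.imwrite('pics/c24.png',np.hstack([up(a,290,255,80,80,5),up(b,250,240,80,80,5)]))
E
```

```text
clock: 28.37
eef_pos: [535.6, 14.7, 66.1]
eef_rot: [-1.572, -1.14, 0.198]
wrist_force: [0.5, 0.3, 0.6]
finger_gap: 54.2
clock: 28.7
eef_pos: [535.5, 14.6, 66.1]
eef_rot: [-1.572, -1.14, 0.198]
wrist_force: [0.3, -0.2, 0.7]
finger_gap: 74.8
[535.5  14.6  66.1] 74.79689171677283 [ 0.3 -0.2  0.7] [-0.211  0.459  2.309  2.618  0.804  1.773]
foot rel stop along,lat,up [2.2 1.7 0.6] axis [0.981 0.196 0.001] tgt [0.981 0.196 0.   ]
```

View pics/c24.png

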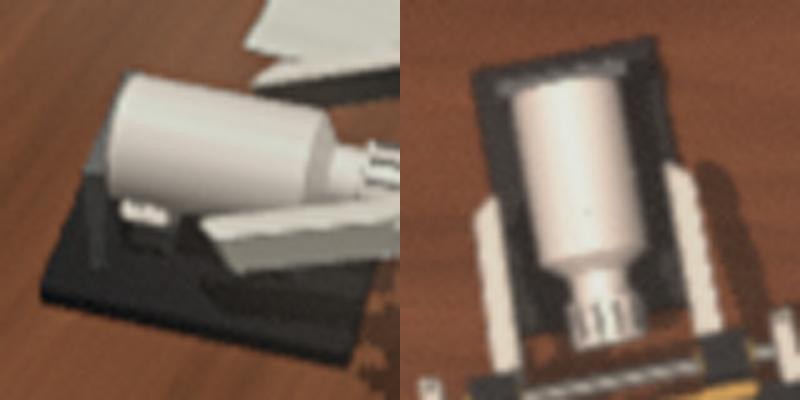

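```bash
python3 -m jog '[3,-4,0,0,0,0, 10,-10,0,0,0,0, 22,-20,0,0,0,0, 38,-33,0,0,0,0, 56,-47,0,0,0,0, 74,-61,0,0,0,0, 85,-71,0,0,0,0, 88,-73,0,0,0,0, 88,-73,0,0,0,0]'
python3 cr.py|head -2
python3 - <<'E'
from go import *
for n in ('side','top'):
    c=manip.camera(n); save(c,n+'20')
a=cv2.imread('pics/side20.png');b=cv2.imread('pics/top20.png')
cv2.imwrite('pics/c25.png',np.hstack([cv2.resize(a[130:,160:480],None,fx=1.25,fy=1.25),cv2.resize(b[130:,160:480],None,fx=1.25,fy=1.25)]))
E
```

```text
clock: 29.55
eef_pos: [506.6, 8.7, 177.8]
eef_rot: [-1.575, -1.142, 0.201]
wrist_force: [-1.0, -0.6, -0.6]
finger_gap: 76.2
[506.6   8.7 177.8] 76.15503990322226 [-1.  -0.6 -0.6] [-0.252  0.049  2.374  2.287  0.55   2.147]
foot rel stop along,lat,up [-27.3   1.6 112.5] axis [0.981 0.195 0.003] tgt [0.981 0.196 0.   ]
```

View pics/c25.png

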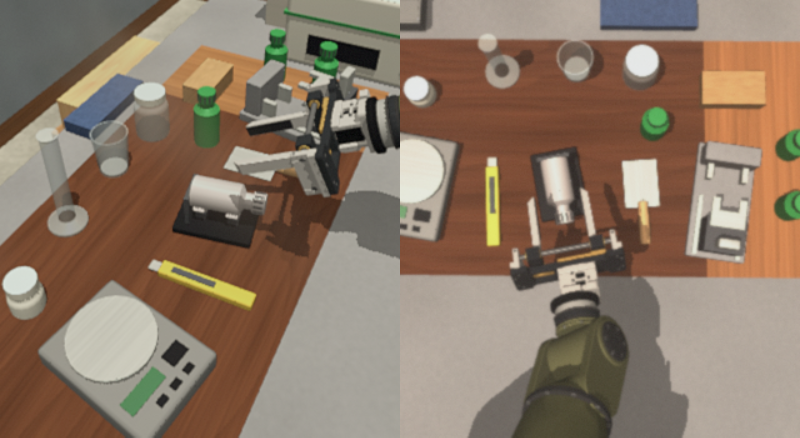

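```bash
python3 - <<'E'
import cv2,numpy as np
a=cv2.imread('pics/side20.png');b=cv2.imread('pics/top20.png')
up=lambda i,x,y,w,h,s: cv2.resize(i[y:y+h,x:x+w],None,fx=s,fy=s,interpolation=cv2.INTER_CUBIC)
cv2.imwrite('pics/c26.png',np.hstack([up(a,290,255,80,80,5),up(b,250,240,80,80,5)]))
d=np.abs(b.astype(int)-cv2.imread('pics/top0.png')).max(2)
cv2.imwrite('pics/d.png',np.clip(d*3,0,255).astype(np.uint8))
E
```

```text
(no output)
```

View pics/c26.png

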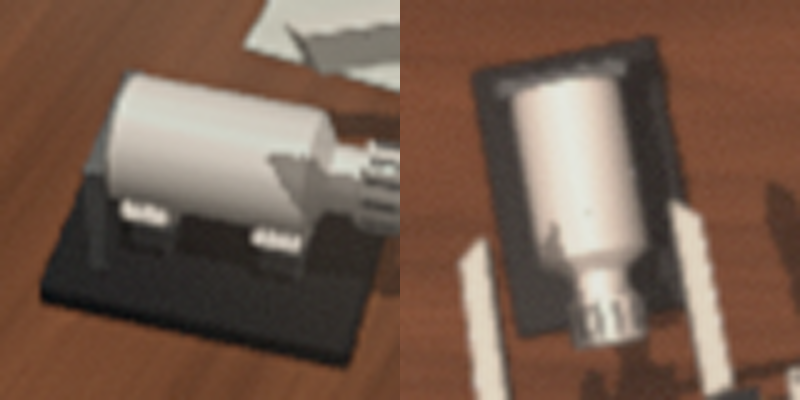

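View pics/d.png

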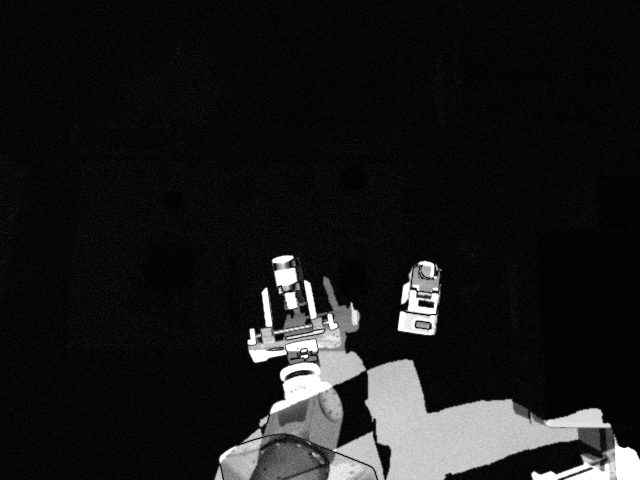

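The difference image shows changes only at the bottle and cradle (285,270), the jaw (420,300), and the arm with its shadows. No bystander has moved. The bottle lies in both saddles with its foot at the stop plate and its cap out of the open end. The arm is clear, so I'm handing in.

```bash
python3 -c "
from cell import manip
print(manip.sign_off())"
```

```text
the job is handed in; nothing more can be done
None
```

The job is done and handed in, using about 30 s of the 72 s allowed.

**What I did:**
- **Vise:** I pulled the jaw back about 45 mm by its handle, until it met its end stop with about 19 N resisting.
- **Balance:** I lifted the bottle out, set it upright on the pan (about 8 N at contact), opened the fingers and backed away. It stood free for about 4 s.
- **Cradle:** I took the bottle again with the tool tilted and laid it in the cradle. I pushed its foot to the stop until the force rose clearly, then eased off and released.

**Last checks:**
- **Bottle:** it rests in both saddles with its foot at the stop plate and its cap out of the open end. It did not move when released.
- **Rest of the scene:** the jaw is still open. A before/after top view shows changes only at the bottle, the jaw, and the arm and its shadows, so the other things did not move.

**What disagreed or was less clean:**
- The side camera read about 4–5 mm off in y at the vise, so I relied on the top camera and touch.
- My estimated foot position ended about 2 mm off along the cradle and 2 mm off sideways. I corrected this by contact force.
- The push against the stop peaked at about 37 N, more than I intended, and was eased to about 8 N before release.
- My first tilt for taking the bottle from the pan put the arm near a singular pose. I backed out without touching anything and used a smaller tilt.
- One final creep onto the pan repeated a typed row in a shell loop, not written out each time.

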